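Change the specimen dish under the microscope

ROBOT

A 6-joint arm with a two-finger parallel gripper is mounted at the origin on the work surface. World frame = base frame: x ahead of the robot, y to its left, z up, the work surface at z = 0. Lengths are in m, angles in rad, forces in N, time in s.
With the tool pointing down it reaches from about 0.425 to 0.925 m from the base axis. Payload 12.5 kg.
Tool frame: the origin (TCP) lies midway between the tips of the shut fingers; the grasp point (between the pads) lies 19 mm behind it; z points along the fingers, y is the line along which they close (so a half turn about z gives the same grasp; the last joint's range is limited). The gripper opens to 85 mm and grips with 20 to 120 N. Pads are 22 mm wide; open, the fingers measure 114 mm over their backs; the gripper's body (76 mm by 85 mm) begins 54 mm behind the grasp point. The pads swing forward as they close: fully open they stand 13 mm farther back than shut.
Start: joints at [1.156, 0.491, 1.559, -0, 1.092, -0.106], TCP at [0.19, 0.595, 0.231] pointing down, gripper open.
Joint ranges: [-3.1, 3.1], [-0.84, 2.19], [0.05, 2.79], [-1.13, 4.28], [0.06, 2.93], [-2.69, 2.69]. Speed limits (rad/s): [2.22, 2.22, 2.79, 3.14, 3.14, 3.14].

INTERFACE

Orientations are given as [roll, pitch, yaw] about the fixed x, y, z axes, in that order (R = Rz(yaw) Ry(pitch) Rx(roll)).
In Python, from station import sensors, vision, sign_off gives the robot as it stands.
- The arm moves only by the tool servo_tool, never from a script. Its argument "targets" is a list of rows, each an object with "claw": the opening, from -1 (shut) to 1 (fully open); "linear": the shift along the world's x, y, z in mm, a list of three; "delta_rot": the turn, a rotation vector about the world's x, y, z in degrees, a list of three. A call has 1 to 20 rows; each row is the pose to reach, as a shift and turn from the pose commanded when the call began; what a row does not reach only later rows make up. A row lasts 1/12 s, in which the tool goes at most 41.7 mm and 7.16 degrees, less where a joint would pass 70% of its speed; a pose out of reach is approached as far as the arm can. A call with a gripper value outside its range is refused whole. The fingers move at their own pace and stop on an object; the grip force is fixed at half the most. Time passes only in rows, so rows that repeat a pose let the fingers close. It gives the time, the measured TCP pose, the force, the opening and the grip force at its end, in the units of the state.
- sensors.read_state(): the state, without advancing time (a new reading comes with each control period).
- vision.grab_frame(name): name is "side" or "top"; returns the picture (400x640x3 uint8, red, green, blue); there is no depth.
- vision.camera_params(name): a dict with "camera_matrix" (3x3 intrinsics, pixels), "camera_from_world" (4x4, takes a point from world to camera coordinates). Camera axes: x right, y down, z forward; pixel columns grow to the right and rows downward; lengths in m; the calibration is good to about 2 mm. A picture is of the moment at which its call begins. camera_params takes no time and is no camera call.
- sign_off(): hands the job in; it is judged then, once.
The state is a dict: "time_s": time; "q": joint angles; "joint_vel": joint speeds; "joint_torque": joint torques, N m; "tcp_pos": TCP position; "ee_rot": TCP orientation; "force": force on the tool from outside, world axes, zero at the start; "wrist_torque": the same for the moment, N m; "gripper_width": finger opening in m; "gripper_force": force on a finger pad.
Only numpy, scipy, OpenCV 4.12 (cv2) and the standard library are available. Lean on these libraries where they do the work, as an engineer would, in place of code of your own. Each camera call takes 0.05 s, during which the arm holds its last target. There are 200 camera calls.

TASK

Slide the examined dish out from under the microscope onto the empty outlined place, let go, then set its cover squarely down into its mouth (set it down, do not drop it). After that slide the other dish, from its outlined place, to the middle place and leave it centred under the microscope. Keep both dishes flat on the plate, never lifting them, do not knock the microscope, and leave the other things on the bench alone.

Things in the scene. Friction and masses are not known exactly. Their poses are not given: they have to be found in the camera images.
- stage: Fixed white slide plate on the bench, 150 (its x) x 440 (its y) x 25 mm high, with three dark circle outlines (100 mm diameter) in a row along its y, centres 160 mm apart. Origin: centre of its underside, on the bench; x points roughly away from the robot (turned up to 9 degrees), z up. The dishes slide on its top, z = 25 mm.
- view_mark (a point): Centre of the middle outline, on the top face of the plate, exactly below the microscope's axis.
- mark_free: Centre of the outer outline that is empty at the start, on the top face of the plate (its left or right end). Flat print, nothing to bump.
- mark_waiting: Centre of the outer outline on which the waiting dish stands at the start, at the other end of the plate.
- microscope: Fixed; origin and axes as the stage's. Over the middle outline: white lamp ring, 124 mm diameter, 88 to 115 mm above the plate's top, then a barrel 100 mm wide and a camera, to 305 mm. Bar 235 mm over the bench at stage x 85 runs to a pillar at y -340 (foot 170 x 150 mm). An upright gripper over a handle here hits the ring: lean its top about 40 degrees towards the handle's end.
- dish_done: Examined dish, loose, on the middle outline at the start. Steel, round, 88 mm diameter, 34 mm high, 0.25-0.5 kg. Bar handle along its -x (within 12 degrees of the stage's -x): 14 mm wide, 12 high, 44 to 83 mm from the centre, mid-height 29 mm above the underside. Mouth 80 mm wide; flat ledge for the cover 26 mm above the underside, 8 mm below the rim. Origin: centre of underside, z up.
- dish_done_handle (a point): Grip point on the handle of dish_done: 68 mm from the dish centre along its -x, at the bar's mid-height (29 mm above the underside).
- dish_next: The waiting dish, loose, the same make and size as dish_done, standing on mark_waiting at the start, handle along its -x as well. Origin: centre of its underside. It stays uncovered.
- dish_next_handle (a point): Grip point on the handle of dish_next: 68 mm from its centre along its -x, 29 mm above the underside.
- cover: Loose steel cover flat on the bench between robot and plate: disc 75 mm in diameter, 5 mm thick, with a plain round knob in the middle, 16 mm in diameter, 5 to 40 mm above the underside; 0.1 kg. Origin: centre of its underside, z along the knob. Seated, it lies on the dish's ledge, its underside 26 mm above the dish's underside, with 2.5 mm play all round.
- jar: Bystander: small amber jar with cap, 48 mm diameter, 60 mm high, on the bench to the left. Origin: centre of its underside. Leave alone.
- slide_box: Bystander: grey box 85 x 35 x 30 mm, on the bench to the right. Origin: centre of its underside. Leave alone.
- petri: Bystander: closed flat pale see-through dish, 64 mm diameter, 15 mm high, on the bench beyond the plate's left end. Origin: centre of its underside. Leave alone.
Mind the look-alikes: they are no part of the job. What is shaped like the dish_done but orange or purple is not meant.

How it is judged:
On the way, in this order (a step that is already met when the one before it is completed fails the run):
1. the examined dish stands released on the place that was empty (horizontal distance between dish_done and mark_free below 0.01 m and z of dish_done in the frame of mark_free below 0.004 m and contact force between the fingers and dish_done below 0.1 N), for 0.2 s.
2. its cover lies released, flat on the ledge in its mouth (horizontal distance between cover and dish_done below 0.005 m and z of cover in the frame of dish_done between 0.022 and 0.0285 m and angle between cover's own z axis and vertical below 0.06 rad and contact force between the fingers and cover below 0.1 N), for 0.2 s.
3. the other dish stands released on the middle place (horizontal distance between dish_next and view_mark below 0.007 m and z of dish_next in the frame of view_mark below 0.004 m and contact force between the fingers and dish_next below 0.1 N), for 0.2 s.
At the end, for the whole second after the job is handed in: dish_done within 10 mm of the centre of the outline that was empty; cover flat on its ledge (centre within 5 mm, tilt under 0.06 rad, at most 2.5 mm high); dish_next within 7 mm of the middle outline's centre; both dishes flat on the plate, all released and at rest (all of step 1 and all of step 2 and all of step 3 and linear speed of each of dish_done, dish_next, cover below 0.02 m/s); the robot touches nothing.
It fails at once if a dish is lifted or tipped up (more than 8 mm off the plate, or tilted more than 0.15 rad) (z of any of dish_done, dish_next in the frame of stage above 0.033 m or angle between any of dish_done, dish_next's own z axis and vertical above 0.15 rad).
It fails at once if the cover is dropped (falls faster than 0.5 m/s, about 13 mm, out of the fingers) (linear speed of cover above 0.5 m/s and contact force between the fingers and cover below 0.05 N).
It fails at once if the microscope is knocked (over 6 N) (contact force between anything else and microscope above 6 N).
It fails at once if the jar, the slide box or the petri dish is moved more than 15 mm (distance of any of jar, slide_box, petri from where it was at the start of the episode above 0.015 m).
It also fails if it takes over 72 s, if anything falls off the work surface, if the arm or the gripper's body presses on something with over 40 N, if the wrist force passes 120 N, or if a joint passes its speed limit or range.

## Working session

There is one attempt and no reset: what is moved stays moved. The work goes in short steps, Python scripts to look and compute and a tool call to move; the robot and the scene stay as the last step left them, time stands still between calls to the robot, and variables do not carry over. Pictures are saved under pics/ and viewed, at most 10 in all, crops included, and the job is handed in when it is done.

Besides the shell and the picture viewer there is one more tool, called in YAML: its name, and indented under it one key for each argument. servo_tool: Moves the arm, as the interface text tells. Its arguments: {"type":"object","properties":{"targets":{"type":"array"}},"required":["targets"]}

```bash
mkdir -p pics
python3 - <<'E'
from station import sensors, vision
import cv2, numpy as np
np.set_printoptions(precision=4,suppress=True)
for n in("top","side"):
    im=vision.grab_frame(n); cv2.imwrite(f"pics/{n}0.png",im[:,:,::-1])
    p=vision.camera_params(n); print(n,p["camera_matrix"],p["camera_from_world"])
print(sensors.read_state())
E
```

```text
top [[457.9516   0.     332.0201]
 [  0.     457.9516 199.7697]
 [  0.       0.       1.    ]] [[ 0.1069 -0.9943  0.0052 -0.0049]
 [-0.9731 -0.1057 -0.2045  0.6015]
 [ 0.2039  0.0168 -0.9788  0.9851]
 [ 0.      0.      0.      1.    ]]
side [[430.4286   0.     321.6111]
 [  0.     430.4286 196.8696]
 [  0.       0.       1.    ]] [[-0.9927 -0.1207 -0.0057  0.5633]
 [-0.0876  0.7509 -0.6546  0.0509]
 [ 0.0833 -0.6493 -0.756   1.2581]
 [ 0.      0.      0.      1.    ]]
{'time_s': 0.1, 'q': array([ 1.1564,  0.4915,  1.5593, -0.    ,  1.0917, -0.1056]), 'joint_vel': array([ 0.0016, -0.0016, -0.0016, -0.0016, -0.0007, -0.0001]), 'joint_torque': array([  0.003 , -61.9448, -26.2029,  -0.0001,   0.0029,  -0.0001]), 'tcp_pos': array([0.1898, 0.5953, 0.2308]), 'ee_rot': array([-3.1406, -0.0001,  2.8328]), 'force': array([-0.6554, -0.0136, -0.4008]), 'wrist_torque': array([ 0.0129, -0.0428, -0.0143]), 'gripper_force': 0.0, 'gripper_width': 0.0850457335166073}
```

View pics/top0.png

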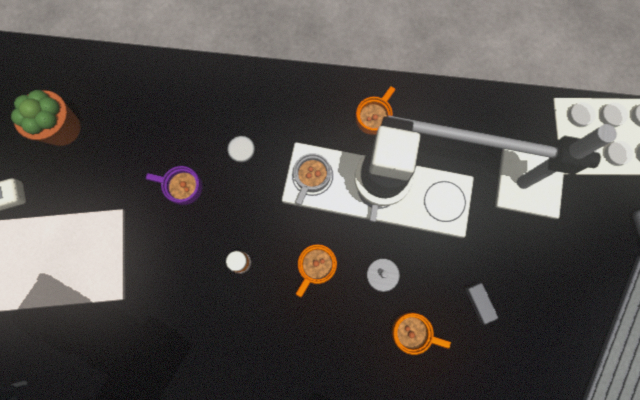

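View pics/side0.png

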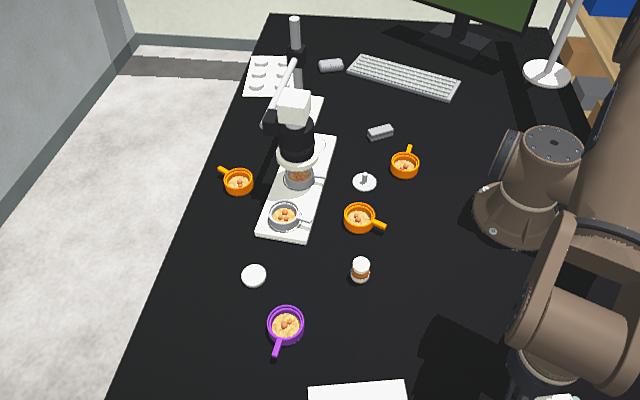

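The top view shows the plate with corners near (295,143), (474,178), (466,236) and (282,203). The empty outline is on the right at (445,201), the waiting dish is at (312,174), the examined dish's handle is at (374,212), and the cover is at (383,275). I'll zoom in on both views.

Run:
```python
import cv2, numpy as np
a=cv2.imread("pics/top0.png")[135:295,275:480]; b=cv2.imread("pics/side0.png")[125:250,250:385]
a=cv2.resize(a,(768,600),interpolation=cv2.INTER_CUBIC) if 0 else cv2.resize(a,None,fx=3.7,fy=3.7,interpolation=cv2.INTER_CUBIC)
b=cv2.resize(b,None,fx=4.7,fy=4.7,interpolation=cv2.INTER_CUBIC)
cv2.imwrite("pics/topz.png",a);cv2.imwrite("pics/sidez.png",b);print(a.shape,b.shape)
```

```text
(592, 758, 3) (588, 634, 3)
```

View pics/topz.png

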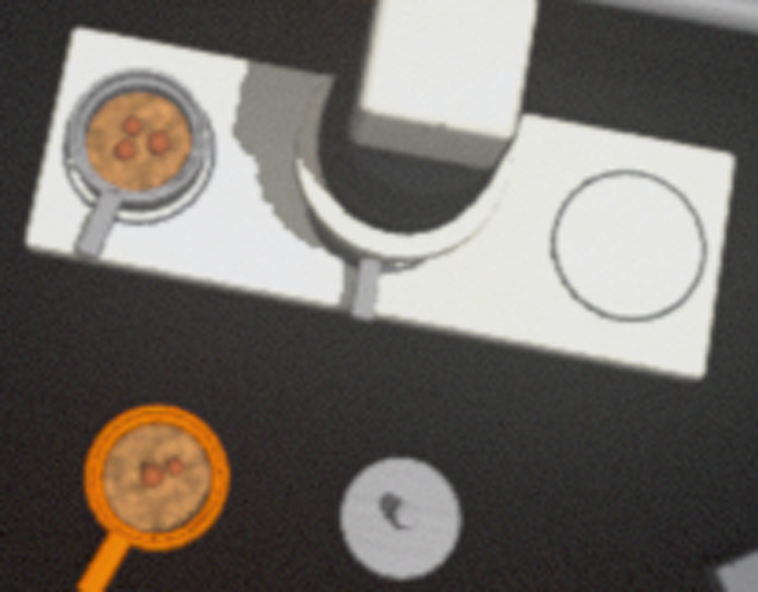

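View pics/sidez.png

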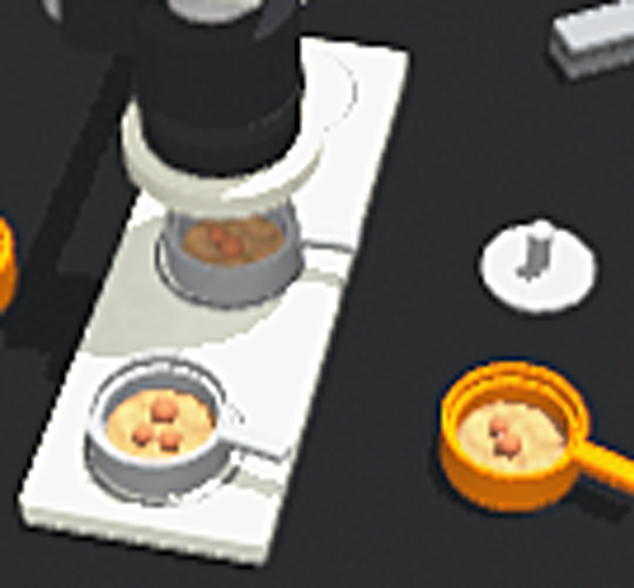

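```bash
cat > h.py <<'E'
import numpy as np, cv2
from station import vision
from scipy.optimize import least_squares
np.set_printoptions(precision=4,suppress=True)
C={n:vision.camera_params(n) for n in("top","side")}
def proj(n,P):
    P=np.atleast_2d(P); T=C[n]["camera_from_world"]; c=P@T[:3,:3].T+T[:3,3]
    q=c@C[n]["camera_matrix"].T; return q[:,:2]/q[:,2:]
def ray(n,uv,z):
    T=C[n]["camera_from_world"];R=T[:3,:3];o=-R.T@T[:3,3]
    d=R.T@np.linalg.solve(C[n]["camera_matrix"],[uv[0],uv[1],1]); return o+d*(z-o[2])/d[2]
tz=lambda u,v:(275+(u+.5)/3.7-.5,135+(v+.5)/3.7-.5)
sz=lambda u,v:(250+(u+.5)/4.7-.5,125+(v+.5)/4.7-.5)
def rot(a): return np.array([[np.cos(a),-np.sin(a)],[np.sin(a),np.cos(a)]])
def loc(p,x,y,z): # pose(x,y,yaw), local xy -> world
    return np.column_stack([np.column_stack([np.atleast_1d(x),np.atleast_1d(y)])@rot(p[2]).T+p[:2],np.full(np.size(x),z)])
E
python3 - <<'E'
from h import *
tc=np.array([tz(74,28),tz(735,155),tz(704,376),tz(26,246)]); L=[(.075,.22),(.075,-.22),(-.075,-.22),(-.075,.22)]
sc=np.array([sz(408,52),sz(265,550),sz(22,512)]); Ls=[(-.075,-.22),(-.075,.22),(.075,.22)]
L=np.array(L);Ls=np.array(Ls)
def f(p,which="ts"):
    r=[]
    if "t" in which: r+=[(proj("top",loc(p,L[:,0],L[:,1],.025))-tc).ravel(),(proj("top",loc(p,0,-.16,.025))-tz(629,245)).ravel()]
    if "s" in which: r+=[(proj("side",loc(p,Ls[:,0],Ls[:,1],.025))-sc).ravel()]
    return np.concatenate(r)
for w in("t","s","ts"):
    s=least_squares(f,[.6,0,0],args=(w,)); print(w,s.x,np.round(s.fun,1))
print("free top", ray("top",tz(629,245),.025))
print("next top/side",ray("top",tz(138,140),.059),ray("side",sz(160,404),.059))
print("next handle end",ray("top",tz(88,255),.060),ray("side",sz(287,453),.060), "root",ray("top",tz(112,192),.06))
print("done handle end",ray("top",tz(363,318),.060),ray("side",sz(352,248),.060),"root",ray("top",tz(371,260),.06))
print("cover",ray("top",tz(401,518),.005),ray("side",sz(539,268),.005))
E
```

```text
t [ 0.6457 -0.0458 -0.0863] [-0.3 -0.3  0.5 -0.7  0.5  0.6 -0.6  0.  -0.1  0.3]
s [ 0.6419 -0.0408 -0.084 ] [-0.2  0.6  0.7  0.2 -0.5 -0.7]
ts [ 0.6446 -0.0449 -0.0837] [-0.9  0.3 -0.  -0.6  0.2  0.8 -1.   0.7 -0.5  0.5 -0.9 -0.2 -0.1 -1.1
 -1.1 -1.9]
free top [ 0.6325 -0.2054  0.025 ]
next top/side [0.6585 0.1131 0.059 ] [0.6598 0.1113 0.059 ]
next handle end [0.5819 0.1352 0.06  ] [0.5801 0.1395 0.06  ] root [0.6232 0.1252 0.06  ]
done handle end [ 0.561  -0.0373  0.06  ] [ 0.5617 -0.027   0.06  ] root [ 0.5977 -0.039   0.06  ]
cover [ 0.4457 -0.0768  0.005 ] [ 0.4427 -0.075   0.005 ]
```

```bash
cat >> h.py <<'E'
def overlay(ims,dishes,plate,cover,out):
    t=np.linspace(0,2*np.pi,60); res=[]
    for n,(x0,y0,x1,y1),k in(("top",(275,135,480,295),3.7),("side",(250,125,385,250),4.7)):
        im=cv2.resize(ims[n][y0:y1,x0:x1],None,fx=k,fy=k,interpolation=cv2.INTER_CUBIC)
        def dr(P,c,cl=True): cv2.polylines(im,[np.int32(((proj(n,P)-[x0,y0]+.5)*k-.5)*8)],cl,c,1,cv2.LINE_AA,3)
        for d in dishes:
            dr(loc(d,.044*np.cos(t),.044*np.sin(t),.059),(0,0,255)); dr(loc(d,.044*np.cos(t),.044*np.sin(t),.025),(255,0,0))
            dr(loc(d,[-.044,-.083,-.083,-.044],[.007,.007,-.007,-.007],.060),(0,200,0))
        dr(loc(plate,[.075,.075,-.075,-.075],[.22,-.22,-.22,.22],.025),(255,0,255))
        for yy in(-.16,0,.16): dr(loc(plate,.05*np.cos(t),.05*np.sin(t)+yy,.025),(0,160,255))
        if cover is not None:
            c=np.r_[cover[:2],0]; dr(loc(c,.0375*np.cos(t),.0375*np.sin(t),cover[2]+.005),(0,0,255)); dr(loc(c,.008*np.cos(t),.008*np.sin(t),cover[2]+.04),(0,255,255))
        res.append(im)
    h=max(i.shape[0] for i in res); im=np.hstack([cv2.copyMakeBorder(i,0,h-i.shape[0],0,0,0) for i in res])
    cv2.imwrite(out,cv2.resize(im,(800,int(h*800/im.shape[1])),interpolation=cv2.INTER_AREA))
    for r,n in zip(res,"ts"): cv2.imwrite(out.replace(".png",f"_{n}.png"),r)
E
python3 - <<'E'
from h import *
ims={n:cv2.imread(f"pics/{n}0.png") for n in("top","side")}
overlay(ims,[(.6445,-.0455,-.105),(.659,.1125,-.29)],(.645,-.0455,-.086),(.445,-.076,0),"pics/ov1.png")
E
```

```text
(no output)
```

View pics/ov1_t.png

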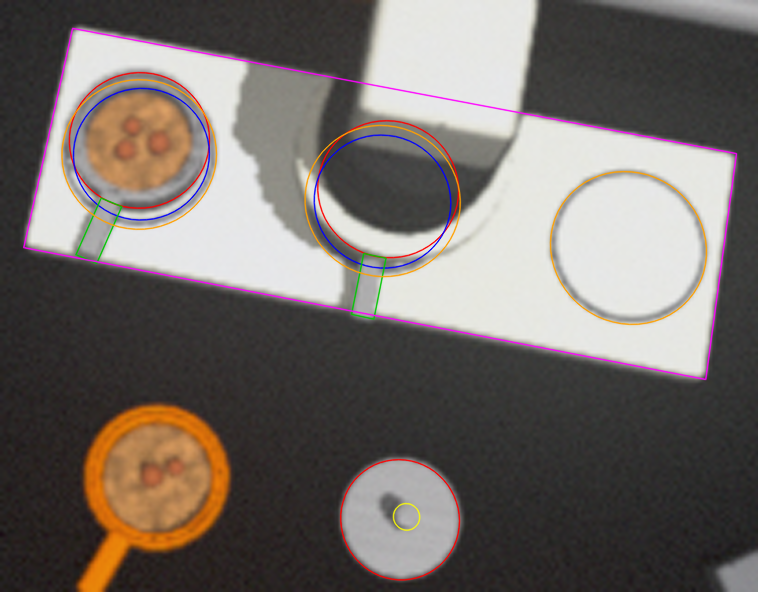

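View pics/ov1_s.png

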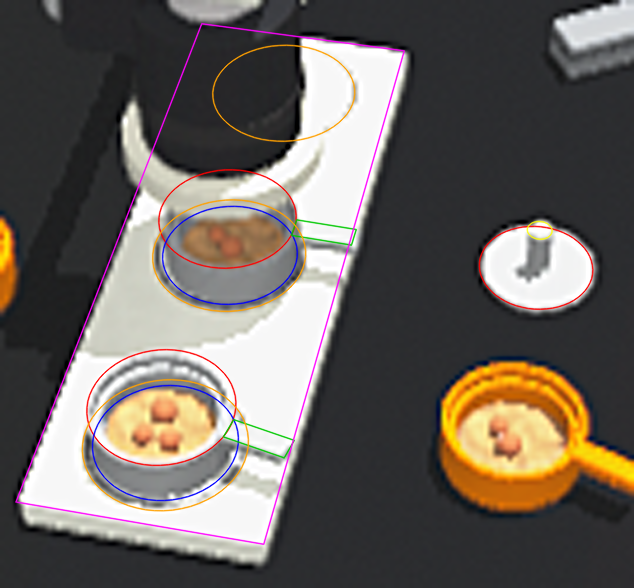

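The overlay matches the top view closely. The side view is offset by a uniform 2–4 mm or so, which is calibration error. The examined dish's yaw is about -0.075. Next I'll compute the approach.

```bash
cat >> h.py <<'E'
from scipy.spatial.transform import Rotation as Ro
from station import sensors
def Rgoal(psi,lean):
    a=np.array([np.cos(psi)*np.sin(lean),np.sin(psi)*np.sin(lean),-np.cos(lean)]); y=np.array([-np.sin(psi),np.cos(psi),0]); return np.column_stack([np.cross(y,a),y,a])
def delta(psi,lean_deg,grasp,back=0,side=1):
    s=sensors.read_state(); R=Rgoal(psi,np.radians(lean_deg)); R0=Ro.from_euler("xyz",s["ee_rot"])
    tcp=np.array(grasp)+R[:,2]*(.019-back)
    print("lin",np.round((tcp-s["tcp_pos"])*1e3,1),"rot",np.round((Ro.from_matrix(R)*R0.inv()).as_rotvec(degrees=True),2),"tcp",tcp)
E
python3 - <<'E'
from h import *
g=(.574,-.039,.054)
delta(-.075,40,g,.1); delta(-.075,40,g,0)
R=Rgoal(-.075,np.radians(40));print(R[:,2])
E
```

```text
lin [ 332.2 -630.4 -114.7] rot [ -7.59 -39.37  12.87] tcp [ 0.5221 -0.0351  0.116 ]
lin [ 396.3 -635.2 -191.4] rot [ -7.59 -39.37  12.87] tcp [ 0.5862 -0.0399  0.0394]
[ 0.641  -0.0482 -0.766 ]
```

servo_tool:
  targets:
    - {"claw": 0.2, "linear": [40, -40, 20], "delta_rot": [0, 0, 0]}
    - {"claw": 0.2, "linear": [80, -80, 20], "delta_rot": [0, 0, 0]}
    - {"claw": 0.2, "linear": [110, -118, 20], "delta_rot": [0, 0, 0]}
    - {"claw": 0.2, "linear": [140, -156, 20], "delta_rot": [0, 0, 2]}
    - {"claw": 0.2, "linear": [165, -196, 20], "delta_rot": [0, -3, 4]}
    - {"claw": 0.2, "linear": [190, -236, 20], "delta_rot": [-1, -7, 5]}
    - {"claw": 0.2, "linear": [215, -276, 20], "delta_rot": [-2, -12, 6]}
    - {"claw": 0.2, "linear": [240, -316, 20], "delta_rot": [-3, -17, 7]}
    - {"claw": 0.2, "linear": [255, -356, 15], "delta_rot": [-4, -22, 8]}
    - {"claw": 0.2, "linear": [270, -396, 10], "delta_rot": [-5, -27, 9]}
    - {"claw": 0.2, "linear": [285, -436, 0], "delta_rot": [-6, -32, 10]}
    - {"claw": 0.2, "linear": [300, -476, -20], "delta_rot": [-7, -36, 11]}
    - {"claw": 0.2, "linear": [310, -516, -40], "delta_rot": [-7.59, -39.37, 12.87]}
    - {"claw": 0.2, "linear": [320, -556, -65], "delta_rot": [-7.59, -39.37, 12.87]}
    - {"claw": 0.2, "linear": [328, -596, -90], "delta_rot": [-7.59, -39.37, 12.87]}
    - {"claw": 0.2, "linear": [332, -630, -115], "delta_rot": [-7.59, -39.37, 12.87]}
    - {"claw": 0.2, "linear": [332, -630, -115], "delta_rot": [-7.59, -39.37, 12.87]}
    - {"claw": 0.2, "linear": [332, -630, -115], "delta_rot": [-7.59, -39.37, 12.87]}

```text
time_s: 1.6
tcp_pos: [0.525, 0.034, 0.2184]
ee_rot: [-3.111, 0.658, 3.063]
force: [-0.2, 1.0, 0.7]
gripper_width: 0.0512
gripper_force: 0.0
```

Run:
```python
from h import *
delta(-.075,40,(.574,-.039,.054))
```

```text
lin [  61.2  -74.  -179. ] rot [ 1.19 -2.41  1.32] tcp [ 0.5862 -0.0399  0.0394]
```

servo_tool:
  targets:
    - {"claw": 0.2, "linear": [0, -72, -95], "delta_rot": [1, -2, 1]}
    - {"claw": 0.2, "linear": [-3, -72, -102], "delta_rot": [1, -2, 1]}
    - {"claw": 0.2, "linear": [-3, -72, -102], "delta_rot": [1, -2, 1]}
    - {"claw": 0.2, "linear": [-3, -72, -102], "delta_rot": [1, -2, 1]}
    - {"claw": 0.2, "linear": [-3, -72, -102], "delta_rot": [1, -2, 1]}
    - {"claw": 0.2, "linear": [-3, -72, -102], "delta_rot": [1, -2, 1]}
    - {"claw": 0.2, "linear": [-3, -72, -102], "delta_rot": [1, -2, 1]}

```text
time_s: 2.18
tcp_pos: [0.5488, 0.0173, 0.2039]
ee_rot: [-3.091, 0.642, 3.066]
force: [-0.1, 0.0, 0.7]
gripper_width: 0.0512
gripper_force: 0.0
```

Run:
```python
from h import *
delta(-.075,40,(.574,-.039,.054)); print(sensors.read_state()["q"])
```

```text
lin [  37.4  -57.3 -164.5] rot [ 2.03 -3.4   1.81] tcp [ 0.5862 -0.0399  0.0394]
[-0.0611  0.2999  2.173  -1.1336  0.0652 -0.4268]
```

The wrist is at its joint limits (q4 -1.13, q5 about 0.06). A forward lean needs the flipped wrist branch, with q4 near π. I'll back out to vertical and take readings to identify the arm's kinematics.

servo_tool:
  targets:
    - {"claw": 0.2, "linear": [-5, 0, 20], "delta_rot": [0, 7, 0]}
    - {"claw": 0.2, "linear": [-10, 0, 40], "delta_rot": [0, 14, 0]}
    - {"claw": 0.2, "linear": [-15, 0, 60], "delta_rot": [0, 21, 0]}
    - {"claw": 0.2, "linear": [-20, 0, 80], "delta_rot": [0, 28, 0]}
    - {"claw": 0.2, "linear": [-20, 0, 80], "delta_rot": [0, 35, 0]}
    - {"claw": 0.2, "linear": [-20, 0, 80], "delta_rot": [0, 37, 0]}
    - {"claw": 0.2, "linear": [-20, 0, 80], "delta_rot": [0, 37, 0]}
    - {"claw": 0.2, "linear": [-20, 0, 80], "delta_rot": [0, 37, 0]}
    - {"claw": 0.2, "linear": [-20, 0, 80], "delta_rot": [0, 37, 0]}

```text
time_s: 2.93
tcp_pos: [0.5299, 0.0171, 0.2848]
ee_rot: [-3.046, -0.007, 3.082]
force: [-0.8, -0.4, -0.2]
gripper_width: 0.0508
gripper_force: 0.0
```

Run:
```python
from h import *
s=sensors.read_state(); print([list(np.round(s[k],4)) for k in("q","tcp_pos","ee_rot","joint_vel")])
```

```text
[[np.float64(-0.0465), np.float64(0.3097), np.float64(1.7087), np.float64(-0.1049), np.float64(1.1339), np.float64(-1.5131)], [np.float64(0.5299), np.float64(0.0171), np.float64(0.2848)], [np.float64(-3.0465), np.float64(-0.0074), np.float64(3.082)], [np.float64(-0.0253), np.float64(0.1617), np.float64(-0.2038), np.float64(0.0642), np.float64(0.44), np.float64(-0.1088)]]
```

servo_tool:
  targets:
    - {"claw": 0.2, "linear": [-30, 0, 20], "delta_rot": [0, 6, 0]}
    - {"claw": 0.2, "linear": [-60, 0, 40], "delta_rot": [0, 12, 0]}
    - {"claw": 0.2, "linear": [-60, 0, 40], "delta_rot": [0, 18, 0]}
    - {"claw": 0.2, "linear": [-60, 0, 40], "delta_rot": [0, 18, 0]}
    - {"claw": 0.2, "linear": [-60, 0, 40], "delta_rot": [0, 18, 0]}

```text
time_s: 3.35
tcp_pos: [0.4693, 0.017, 0.3231]
ee_rot: [-3.025, -0.314, 3.078]
force: [-0.5, -0.1, 0.4]
gripper_width: 0.0512
gripper_force: 0.0
```

Run:
```python
from h import *
s=sensors.read_state(); print([list(np.round(s[k],4)) for k in("q","tcp_pos","ee_rot","joint_vel")])
```

```text
[[np.float64(-0.0445), np.float64(0.3127), np.float64(1.6339), np.float64(-0.1105), np.float64(1.5119), np.float64(-1.546)], [np.float64(0.4693), np.float64(0.017), np.float64(0.3231)], [np.float64(-3.0254), np.float64(-0.3144), np.float64(3.0781)], [np.float64(-0.0015), np.float64(-0.0147), np.float64(0.0246), np.float64(0.001), np.float64(-0.0254), np.float64(0.0011)]]
```

```bash
cat >> h.py <<'E'
DATA=[([1.1564,.4915,1.5593,0,1.0917,-.1056],[.1898,.5953,.2308],[-3.1406,-.0001,2.8328]),
([-.0611,.2999,2.173,-1.1336,.0652,-.4268],[.5488,.0173,.2039],[-3.091,.642,3.066]),
([-.0465,.3097,1.7087,-.1049,1.1339,-1.5131],[.5299,.0171,.2848],[-3.0465,-.0074,3.082]),
([-.0445,.3127,1.6339,-.1105,1.5119,-1.546],[.4693,.017,.3231],[-3.0254,-.3144,3.0781])]
def fk(q,p,sg=(1,1)):
    a1,h,L1,e,L2,Lt,c=p
    Y=lambda a:Ro.from_euler("y",a); Z=lambda a:Ro.from_euler("z",a)
    R3=Z(q[0])*Y(q[1]+q[2]); R=R3*Z(sg[0]*q[3])*Y(q[4])*Z(sg[1]*q[5]+c)
    P=Z(q[0]).apply([a1,0,h])+(Z(q[0])*Y(q[1])).apply([0,0,L1])+R3.apply([e,0,L2])+R.apply([0,0,Lt])
    return P,R
def fit():
    best=None
    for sg in((1,1),(1,-1),(-1,1),(-1,-1)):
      for c0 in np.arange(4)*1.57:
        def r(p):
            o=[]
            for q,x,e in DATA:
                P,R=fk(q,p,sg); o+=[P-x,.1*(R.inv()*Ro.from_euler("xyz",e)).as_rotvec()]
            return np.concatenate(o+[.001*(np.array(p)[[0,3]])])
        s=least_squares(r,[.05,.4,.4,0,.4,.25,c0])
        if best is None or s.cost<best[0]: best=(s.cost,sg,s.x,s.fun)
    return best
E
python3 - <<'E'
from h import *
c,sg,p,f=fit(); print(c,sg,p,np.abs(f).max(),f[:24].reshape(4,6))
E
```

```text
0.0057251902974729384 (1, 1) [ 0.1347 -0.7984  0.7511 -0.3227 -0.0141 -0.0857  1.5709] 0.0621662562555754 [[ 0.0622 -0.0225  0.0113  0.      0.     -0.    ]
 [ 0.0004 -0.0458 -0.0051  0.     -0.      0.    ]
 [-0.0387 -0.0318  0.0144 -0.      0.     -0.    ]
 [ 0.0282 -0.0297 -0.0206 -0.     -0.     -0.    ]]
```

Run:
```python
from h import *
Y=lambda a:Ro.from_euler("y",a); Z=lambda a:Ro.from_euler("z",a)
A=[];b=[]
ex,ey,ez=np.eye(3)
for q,x,e in DATA:
    R1=Z(q[0]);R2=R1*Y(q[1]);R3=R1*Y(q[1]+q[2]);R=Ro.from_euler("xyz",e)
    A.append(np.column_stack([R1.apply(ex),R1.apply(ey),ez,R2.apply(ez),R3.apply(ez),R.apply(ez)]));b.append(x)
A=np.vstack(A);b=np.hstack(b)
s=np.linalg.lstsq(A,b,rcond=None);print(s[0],s[3],A@s[0]-b)
# with L1=L2=.425,a1=.05,d=.05 fixed
B=A[:,[2,5]];r=b-A[:,[0,1,3,4]]@[.05,.05,.425,.425];s=np.linalg.lstsq(B,r,rcond=None);print(s[0],B@s[0]-r)
```

```text
[0.0084 0.0637 0.0884 0.6073 0.3689 0.2214] [3.4979 2.6946 2.0027 0.6714 0.1724 0.1097] [ 0.0023 -0.0003  0.0013  0.002  -0.0003 -0.0018 -0.0044  0.0012  0.002
  0.0018  0.0014 -0.0014]
[0.2847 0.2183] [ 0.017  -0.0009  0.014   0.0218 -0.0151 -0.0213  0.0316 -0.0139  0.0034
  0.0399 -0.0137  0.0038]
```

```bash
cat >> h.py <<'E'
PA=np.array([.0084,.0637,.0884,.6073,.3689,.2214])
LO=np.array([-3.1,-.84,.05,-1.13,.06,-2.69]);HI=np.array([3.1,2.19,2.79,4.28,2.93,2.69])
def fk(q):
    Y=lambda a:Ro.from_euler("y",a); Z=lambda a:Ro.from_euler("z",a)
    R1=Z(q[0]);R3=R1*Y(q[1]+q[2]); R=R3*Z(q[3])*Y(q[4])*Z(q[5]+np.pi/2)
    return R1.apply([PA[0],PA[1],PA[2]])+(R1*Y(q[1])).apply([0,0,PA[3]])+R3.apply([0,0,PA[4]])+R.apply([0,0,PA[5]]),R
def ik(tcp,R,q0):
    R=Ro.from_matrix(R) if isinstance(R,np.ndarray) else R
    def r(q):
        P,Q=fk(q); return np.r_[(P-tcp)*5,(Q.inv()*R).as_rotvec()]
    s=least_squares(r,np.clip(q0,LO+.01,HI-.01),bounds=(LO,HI)); return s.x,np.abs(s.fun).max()
E
python3 - <<'E'
from h import *
F=np.diag([-1.,-1,1])
for nm,g,psi in(("done",(.574,-.039),-.075),("free",(.56,-.198),-.075),("next",(.592,.132),-.29),("nextend",(.578,-.026),-.29)):
  for lean in(40,46):
    for fl in(0,1):
      for h in(.0,.1):
        R=Rgoal(psi,np.radians(lean)); tcp=np.r_[g,.054]+R[:,2]*(.019-h)
        best=min((ik(tcp,R@F if fl else R,[0,.5,2,q4,.3,q6]) for q4 in(0,1.5,3.1) for q6 in(-1.5,1.5)),key=lambda s:s[1])
        print(nm,lean,fl,h,best[0],"%.4f"%best[1])
E
```

```text
done 40 0 0.0 [-0.2093  0.6492  2.315   2.9683  0.5228  1.6181] 0.0000
done 40 0 0.1 [-0.2322  0.4391  2.4025  2.8829  0.4042  1.6887] 0.0000
done 40 1 0.0 [-0.2093  0.6492  2.315   2.9683  0.5228 -1.5234] 0.0000
done 40 1 0.1 [-0.2322  0.4391  2.4025  2.8829  0.4042 -1.4529] 0.0000
done 46 0 0.0 [-0.2142  0.6771  2.3665  2.9871  0.7059  1.5917] 0.0000
done 46 0 0.1 [-0.2425  0.4789  2.4887  2.9371  0.6318  1.6197] 0.0000
done 46 1 0.0 [-0.2142  0.6771  2.3665  2.9871  0.7059 -1.5499] 0.0000
done 46 1 0.1 [-0.2425  0.4789  2.4887  2.9371  0.6318 -1.5219] 0.0000
free 40 0 0.0 [-0.5485  0.6601  2.2503  2.4863  0.5018  1.7898] 0.0000
free 40 0 0.1 [-0.6206  0.4609  2.3319  2.2227  0.433   2.0072] 0.0000
free 40 1 0.0 [-0.5485  0.6601  2.2503  2.4863  0.5018 -1.3518] 0.0000
free 40 1 0.1 [-0.6206  0.4609  2.3319  2.2227  0.433  -1.1344] 0.0000
free 46 0 0.0 [-0.5641  0.6845  2.2987  2.563   0.6663  1.691 ] 0.0000
free 46 0 0.1 [-0.6519  0.4951  2.4111  2.3953  0.6161  1.7928] 0.0000
free 46 1 0.0 [-0.5641  0.6845  2.2987  2.563   0.6663 -1.4506] 0.0000
free 46 1 0.1 [-0.6519  0.4951  2.4
[... 471 characters left out ...]
.2197  3.8148  0.6161 -1.7655] 0.0000
next 46 1 0.1 [ 0.32    0.5218  2.3054  4.0141  0.5681 -1.9063] 0.0000
nextend 40 0 0.0 [-0.1162  0.6526  2.2931  3.3729  0.5062  1.5014] 0.0000
nextend 40 0 0.1 [-0.0875  0.448   2.3732  3.4897  0.3887  1.4029] 0.0000
nextend 40 1 0.0 [-0.1162  0.6526  2.2931  3.3729  0.5062 -1.6402] 0.0000
nextend 40 1 0.1 [-0.0875  0.448   2.3732  3.4897  0.3887 -1.7387] 0.0000
nextend 46 0 0.0 [-0.1101  0.6794  2.3423  3.3465  0.6851  1.537 ] 0.0000
nextend 46 0 0.1 [-0.0747  0.4857  2.4541  3.4144  0.6069  1.4957] 0.0000
nextend 46 1 0.0 [-0.1101  0.6794  2.3423  3.3465  0.6851 -1.6046] 0.0000
nextend 46 1 0.1 [-0.0747  0.4857  2.4541  3.4144  0.6069 -1.6459] 0.0000
```

```bash
cat >> h.py <<'E'
def rel(qs,q0=None):
    "Cartesian shift/turn of model joint waypoints, relative to the measured pose"
    s=sensors.read_state(); R0=Ro.from_euler("xyz",s["ee_rot"]); Pm,Rm=fk(s["q"]); print("model err mm",(Pm-s["tcp_pos"])*1e3,"q",s["q"])
    for q in qs:
        P,R=fk(q); print(np.round(q,2),"tcp",P.round(3),"lin",((P-s["tcp_pos"])*1e3).round(),"rot",(R*R0.inv()).as_rotvec(degrees=True).round(1))
E
python3 - <<'E'
from h import *
A=np.array([-.1,.3,2.1,0,.55,-1.5]);B=np.array([-.23,.3,2.35,2.88,.5,-1.45])
rel([A]+[A+(B-A)*t for t in(1/3,2/3,1)])
E
```

```text
model err mm [ 1.883   1.438  -1.3245] q [-0.0445  0.3127  1.6339 -0.1105  1.5119 -1.546 ]
[-0.1   0.3   2.1   0.    0.55 -1.5 ] tcp [0.483 0.016 0.179] lin [  14.   -1. -144.] rot [  4.1 -29.6  -6.5]
[-0.14  0.3   2.18  0.96  0.53 -1.48] tcp [0.496 0.086 0.186] lin [  27.   69. -137.] rot [ 26.9 -27.5 -60.4]
[-0.19  0.3   2.27  1.92  0.52 -1.47] tcp [0.546 0.066 0.218] lin [  77.   49. -105.] rot [  45.2  -22.3 -116.2]
[-0.23  0.3   2.35  2.88  0.5  -1.45] tcp [ 0.551 -0.035  0.22 ] lin [  81.  -52. -103.] rot [-57.   13.7 166.2]
```

Run:
```python
from h import *
A=np.array([-.1,.1,2.1,0,.55,-1.5]);B=np.array([-.23,.12,2.35,2.88,.6,-1.45])
rel([A]+[A+(B-A)*t for t in(1/3,2/3,1)])
```

```text
model err mm [ 1.883   1.438  -1.3245] q [-0.0445  0.3127  1.6339 -0.1105  1.5119 -1.546 ]
[-0.1   0.1   2.1   0.    0.55 -1.5 ] tcp [0.456 0.018 0.271] lin [-13.   1. -52.] rot [  3.6 -41.1  -5.9]
[-0.14  0.11  2.18  0.96  0.57 -1.48] tcp [0.465 0.096 0.275] lin [ -5.  79. -48.] rot [ 32.3 -36.2 -57.2]
[-0.19  0.11  2.27  1.92  0.58 -1.47] tcp [0.514 0.084 0.32 ] lin [45. 67. -3.] rot [  58.3  -27.6 -109.8]
[-0.23  0.12  2.35  2.88  0.6  -1.45] tcp [ 0.527 -0.025  0.335] lin [ 58. -42.  12.] rot [-79.5  15.9 156.9]
```

servo_tool:
  targets:
    - {"claw": 0.2, "linear": [-13, 1, -52], "delta_rot": [3.6, -41, -5.9]}
    - {"claw": 0.2, "linear": [-13, 1, -52], "delta_rot": [3.6, -41, -5.9]}
    - {"claw": 0.2, "linear": [-13, 1, -52], "delta_rot": [3.6, -41, -5.9]}
    - {"claw": 0.2, "linear": [-13, 1, -52], "delta_rot": [3.6, -41, -5.9]}
    - {"claw": 0.2, "linear": [-13, 1, -52], "delta_rot": [3.6, -41, -5.9]}
    - {"claw": 0.2, "linear": [-13, 1, -52], "delta_rot": [3.6, -41, -5.9]}
    - {"claw": 0.2, "linear": [-11, 20, -50], "delta_rot": [11, -40, -19]}
    - {"claw": 0.2, "linear": [-11, 20, -50], "delta_rot": [11, -40, -19]}
    - {"claw": 0.2, "linear": [-9, 40, -49], "delta_rot": [18, -39, -32]}
    - {"claw": 0.2, "linear": [-9, 40, -49], "delta_rot": [18, -39, -32]}
    - {"claw": 0.2, "linear": [-7, 60, -48], "delta_rot": [25, -38, -45]}
    - {"claw": 0.2, "linear": [-7, 60, -48], "delta_rot": [25, -38, -45]}
    - {"claw": 0.2, "linear": [-5, 79, -48], "delta_rot": [32.3, -36.2, -57.2]}
    - {"claw": 0.2, "linear": [-5, 79, -48], "delta_rot": [32.3, -36.2, -57.2]}
    - {"claw": 0.2, "linear": [-5, 79, -48], "delta_rot": [32.3, -36.2, -57.2]}
    - {"claw": 0.2, "linear": [-5, 79, -48], "delta_rot": [32.3, -36.2, -57.2]}
    - {"claw": 0.2, "linear": [-5, 79, -48], "delta_rot": [32.3, -36.2, -57.2]}
    - {"claw": 0.2, "linear": [-5, 79, -48], "delta_rot": [32.3, -36.2, -57.2]}

```text
time_s: 4.85
tcp_pos: [0.4639, 0.0955, 0.2761]
ee_rot: [2.48, -0.042, 2.169]
force: [0.4, 0.3, -0.1]
gripper_width: 0.0513
gripper_force: 0.0
```

Run:
```python
from h import *
A=np.array([-.1,.1,2.1,0,.55,-1.5]);B=np.array([-.23,.12,2.35,2.88,.6,-1.45])
rel([A+(B-A)*t for t in(.5,2/3,.83,1)])
```

```text
model err mm [ -9.9949 -16.1451  -1.0645] q [-0.1948  0.0896  2.2027  0.9595  0.5976 -1.5272]
[-0.16  0.11  2.22  1.44  0.57 -1.48] tcp [0.488 0.104 0.297] lin [25.  9. 21.] rot [ 21.1  -0.3 -20. ]
[-0.19  0.11  2.27  1.92  0.58 -1.47] tcp [0.514 0.084 0.32 ] lin [ 50. -11.  44.] rot [ 41.5  -1.4 -40.5]
[-0.21  0.12  2.31  2.39  0.59 -1.46] tcp [0.53  0.039 0.334] lin [ 66. -56.  58.] rot [ 60.7  -3.6 -61.2]
[-0.23  0.12  2.35  2.88  0.6  -1.45] tcp [ 0.527 -0.025  0.335] lin [  63. -120.   59.] rot [ 79.9  -7.7 -83.4]
```

servo_tool:
  targets:
    - {"claw": 0.2, "linear": [25, 9, 21], "delta_rot": [21, 0, -20]}
    - {"claw": 0.2, "linear": [25, 9, 21], "delta_rot": [21, 0, -20]}
    - {"claw": 0.2, "linear": [25, 9, 21], "delta_rot": [21, 0, -20]}
    - {"claw": 0.2, "linear": [25, 9, 21], "delta_rot": [21, 0, -20]}
    - {"claw": 0.2, "linear": [40, -11, 44], "delta_rot": [41.5, -1.4, -40.5]}
    - {"claw": 0.2, "linear": [40, -11, 44], "delta_rot": [41.5, -1.4, -40.5]}
    - {"claw": 0.2, "linear": [40, -11, 44], "delta_rot": [41.5, -1.4, -40.5]}
    - {"claw": 0.2, "linear": [40, -11, 44], "delta_rot": [41.5, -1.4, -40.5]}
    - {"claw": 0.2, "linear": [45, -56, 58], "delta_rot": [60.7, -3.6, -61.2]}
    - {"claw": 0.2, "linear": [45, -56, 58], "delta_rot": [60.7, -3.6, -61.2]}
    - {"claw": 0.2, "linear": [45, -56, 58], "delta_rot": [60.7, -3.6, -61.2]}
    - {"claw": 0.2, "linear": [45, -56, 58], "delta_rot": [60.7, -3.6, -61.2]}
    - {"claw": 0.2, "linear": [45, -120, 59], "delta_rot": [80, -7.7, -83.4]}
    - {"claw": 0.2, "linear": [45, -120, 59], "delta_rot": [80, -7.7, -83.4]}
    - {"claw": 0.2, "linear": [45, -120, 59], "delta_rot": [80, -7.7, -83.4]}
    - {"claw": 0.2, "linear": [45, -120, 59], "delta_rot": [80, -7.7, -83.4]}
    - {"claw": 0.2, "linear": [45, -120, 59], "delta_rot": [80, -7.7, -83.4]}
    - {"claw": 0.2, "linear": [45, -120, 59], "delta_rot": [80, -7.7, -83.4]}

```text
time_s: 6.35
tcp_pos: [0.5089, -0.0229, 0.335]
ee_rot: [3.004, -1.258, 0.069]
force: [0.2, -0.2, 0.3]
gripper_width: 0.0511
gripper_force: 0.0
```

```bash
cat >> h.py <<'E'
def deltaf(psi,lean_deg,grasp,back=0,flip=True):
    s=sensors.read_state(); R=Rgoal(psi,np.radians(lean_deg)); a=R[:,2].copy()
    if flip: R=R@np.diag([-1.,-1,1])
    R0=Ro.from_euler("xyz",s["ee_rot"]); tcp=np.array(grasp)+a*(.019-back)
    print("lin",np.round((tcp-s["tcp_pos"])*1e3,1),"rot",np.round((Ro.from_matrix(R)*R0.inv()).as_rotvec(degrees=True),2),"a",a)
E
python3 - <<'E'
from h import *
s=sensors.read_state(); print(s["q"],s["tcp_pos"],s["ee_rot"],fk(s["q"])[0])
g=(.574,-.039,.054)
for b in(.08,.03,0): deltaf(-.075,41,g,b)
E
```

```text
[-0.2668  0.1162  2.4426  2.8549  0.6937 -1.451 ] [ 0.5089 -0.0229  0.335 ] [ 3.0038 -1.2584  0.0689] [ 0.499  -0.0288  0.3162]
lin [  25.2  -13.1 -234.9] rot [ 4.5  31.02 -1.37] a [ 0.6542 -0.0492 -0.7547]
lin [  57.9  -15.5 -272.7] rot [ 4.5  31.02 -1.37] a [ 0.6542 -0.0492 -0.7547]
lin [  77.5  -17.  -295.3] rot [ 4.5  31.02 -1.37] a [ 0.6542 -0.0492 -0.7547]
```

servo_tool:
  targets:
    - {"claw": 0.2, "linear": [0, -5, -40], "delta_rot": [1, 7, 0]}
    - {"claw": 0.2, "linear": [0, -10, -80], "delta_rot": [2, 14, -0.5]}
    - {"claw": 0.2, "linear": [0, -13, -115], "delta_rot": [3, 21, -1]}
    - {"claw": 0.2, "linear": [0, -13, -150], "delta_rot": [4, 28, -1.3]}
    - {"claw": 0.2, "linear": [5, -13, -190], "delta_rot": [4.5, 31, -1.4]}
    - {"claw": 0.2, "linear": [15, -13, -220], "delta_rot": [4.5, 31, -1.4]}
    - {"claw": 0.2, "linear": [25, -13, -235], "delta_rot": [4.5, 31, -1.4]}
    - {"claw": 0.2, "linear": [25, -13, -235], "delta_rot": [4.5, 31, -1.4]}
    - {"claw": 0.2, "linear": [25, -13, -235], "delta_rot": [4.5, 31, -1.4]}
    - {"claw": 0.2, "linear": [25, -13, -235], "delta_rot": [4.5, 31, -1.4]}

```text
time_s: 7.18
tcp_pos: [0.5336, -0.0371, 0.1008]
ee_rot: [3.139, -0.717, -0.074]
force: [-0.4, 0.5, 0.6]
gripper_width: 0.0512
gripper_force: 0.0
```

Run:
```python
from h import *
s=sensors.read_state(); print(s["q"])
g=(.574,-.039,.054)
for b in(.04,0): deltaf(-.075,41,g,b)
a=vision.grab_frame("top")[135:295,275:480,::-1]; b=vision.grab_frame("side")[125:250,250:385,::-1]
a=cv2.resize(a,None,fx=2.3,fy=2.3,interpolation=cv2.INTER_CUBIC);b=cv2.resize(b,None,fx=2.4,fy=2.4,interpolation=cv2.INTER_CUBIC)
im=np.zeros((368,800,3),np.uint8);im[:a.shape[0],:a.shape[1]]=a;im[:b.shape[0],475:475+b.shape[1]]=b;cv2.imwrite("pics/pg1.png",im)
```

```text
[-0.2461  0.5343  2.3511  2.8941  0.4658 -1.479 ]
lin [ 26.7  -0.8 -30.9] rot [0.11 0.06 0.04] a [ 0.6542 -0.0492 -0.7547]
lin [ 52.8  -2.8 -61.1] rot [0.11 0.06 0.04] a [ 0.6542 -0.0492 -0.7547]
```

View pics/pg1.png

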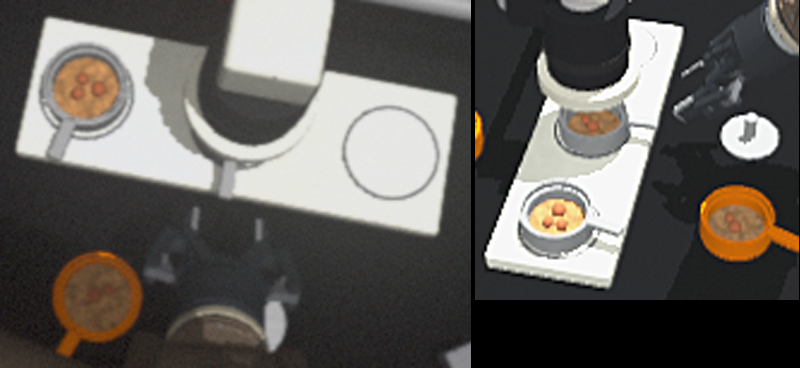

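The fingers straddle the handle: tips at (195,210) and (260,220), handle at (227,180). I'll go in and grip.

servo_tool:
  targets:
    - {"claw": 0.2, "linear": [14, -1, -16], "delta_rot": [0, 0, 0]}
    - {"claw": 0.2, "linear": [27, -1, -31], "delta_rot": [0, 0, 0]}
    - {"claw": 0.2, "linear": [40, -2, -46], "delta_rot": [0, 0, 0]}
    - {"claw": 0.2, "linear": [53, -3, -61], "delta_rot": [0, 0, 0]}
    - {"claw": 0.2, "linear": [53, -3, -61], "delta_rot": [0, 0, 0]}
    - {"claw": 0.2, "linear": [53, -3, -61], "delta_rot": [0, 0, 0]}
    - {"claw": 0.2, "linear": [53, -3, -61], "delta_rot": [0, 0, 0]}
    - {"claw": -1, "linear": [53, -3, -61], "delta_rot": [0, 0, 0]}
    - {"claw": -1, "linear": [53, -3, -61], "delta_rot": [0, 0, 0]}
    - {"claw": -1, "linear": [53, -3, -61], "delta_rot": [0, 0, 0]}
    - {"claw": -1, "linear": [53, -3, -61], "delta_rot": [0, 0, 0]}
    - {"claw": -1, "linear": [53, -3, -61], "delta_rot": [0, 0, 0]}
    - {"claw": -1, "linear": [53, -3, -61], "delta_rot": [0, 0, 0]}
    - {"claw": -1, "linear": [53, -3, -61], "delta_rot": [0, 0, 0]}
    - {"claw": -1, "linear": [53, -3, -61], "delta_rot": [0, 0, 0]}

```text
time_s: 8.53
tcp_pos: [0.5868, -0.0402, 0.0398]
ee_rot: [3.139, -0.718, -0.076]
force: [-4.6, -0.1, 8.8]
gripper_width: 0.0132
gripper_force: 61.0
```

servo_tool:
  targets:
    - {"claw": -1, "linear": [0, -4, 0], "delta_rot": [0, 0, 0]}
    - {"claw": -1, "linear": [-1, -12, 0], "delta_rot": [0, 0, 0]}
    - {"claw": -1, "linear": [-2, -22, 0], "delta_rot": [0, 0, 0]}
    - {"claw": -1, "linear": [-3, -34, 0], "delta_rot": [0, 0, 0]}
    - {"claw": -1, "linear": [-4, -46, 0], "delta_rot": [0, 0, 0]}
    - {"claw": -1, "linear": [-5, -58, 0], "delta_rot": [0, 0, 0]}
    - {"claw": -1, "linear": [-6, -70, 0], "delta_rot": [0, 0, 0]}
    - {"claw": -1, "linear": [-7, -82, 0], "delta_rot": [0, 0, 0]}
    - {"claw": -1, "linear": [-8, -94, 0], "delta_rot": [0, 0, 0]}
    - {"claw": -1, "linear": [-9, -106, 0], "delta_rot": [0, 0, 0]}
    - {"claw": -1, "linear": [-10, -118, 0], "delta_rot": [0, 0, 0]}
    - {"claw": -1, "linear": [-11, -130, 0], "delta_rot": [0, 0, 0]}
    - {"claw": -1, "linear": [-12, -141, 0], "delta_rot": [0, 0, 0]}
    - {"claw": -1, "linear": [-13, -150, 0], "delta_rot": [0, 0, 0]}
    - {"claw": -1, "linear": [-13, -157, 0], "delta_rot": [0, 0, 0]}
    - {"claw": -1, "linear": [-13, -160.5, 0], "delta_rot": [0, 0, 0]}
    - {"claw": -1, "linear": [-13, -160.5, 0], "delta_rot": [0, 0, 0]}
    - {"claw": -1, "linear": [-13, -160.5, 0], "delta_rot": [0, 0, 0]}
    - {"claw": -1, "linear": [-13, -160.5, 0], "delta_rot": [0, 0, 0]}

```text
time_s: 10.12
tcp_pos: [0.5741, -0.2012, 0.0398]
ee_rot: [3.139, -0.718, -0.076]
force: [-1.5, -2.1, 5.2]
gripper_width: 0.0124
gripper_force: 60.4
```

Run:
```python
from h import *
ims={n:vision.grab_frame(n)[:,:,::-1].copy() for n in("top","side")}
for n in ims: cv2.imwrite(f"pics/{n}1.png",ims[n])
overlay(ims,[(.6313,-.205,-.075)],(.645,-.0455,-.086),(.445,-.076,0),"pics/ov2.png")
```

```text
(no output)
```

View pics/ov2.png

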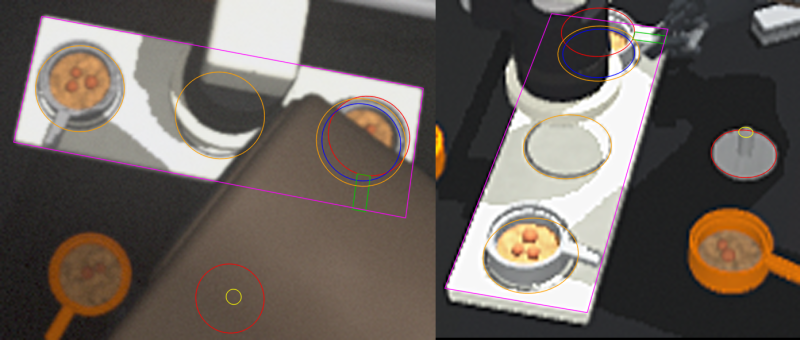

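servo_tool:
  targets:
    - {"claw": 0.2, "linear": [0, 0, 0], "delta_rot": [0, 0, 0]}
    - {"claw": 0.2, "linear": [0, 0, 0], "delta_rot": [0, 0, 0]}
    - {"claw": 0.2, "linear": [0, 0, 0], "delta_rot": [0, 0, 0]}
    - {"claw": 0.2, "linear": [0, 0, 0], "delta_rot": [0, 0, 0]}
    - {"claw": 0.2, "linear": [0, 0, 0], "delta_rot": [0, 0, 0]}
    - {"claw": 0.2, "linear": [-10, 1, 11], "delta_rot": [0, 0, 0]}
    - {"claw": 0.2, "linear": [-29, 2, 33], "delta_rot": [0, 0, 0]}
    - {"claw": 0.2, "linear": [-47, 4, 55], "delta_rot": [0, 0, 0]}
    - {"claw": 0.2, "linear": [-60, 5, 85], "delta_rot": [0, 0, 0]}
    - {"claw": 0.2, "linear": [-70, 10, 120], "delta_rot": [0, 0, 0]}
    - {"claw": 0.2, "linear": [-70, 20, 155], "delta_rot": [0, -7, 0]}
    - {"claw": 0.2, "linear": [-70, 35, 190], "delta_rot": [0, -14, 0]}
    - {"claw": 0.2, "linear": [-65, 50, 220], "delta_rot": [0, -18, 0]}
    - {"claw": 0.2, "linear": [-65, 60, 230], "delta_rot": [0, -18, 0]}
    - {"claw": 0.2, "linear": [-65, 60, 230], "delta_rot": [0, -18, 0]}
    - {"claw": 0.2, "linear": [-65, 60, 230], "delta_rot": [0, -18, 0]}

```text
time_s: 11.55
tcp_pos: [0.5088, -0.1405, 0.2693]
ee_rot: [-3.1, -1.03, -0.108]
force: [1.0, -0.2, -0.9]
gripper_width: 0.0513
gripper_force: 0.0
```

Run:
```python
from h import *
s=sensors.read_state(); q=s["q"]; print(list(q),list(s["tcp_pos"]),list(s["ee_rot"]))
ims={n:vision.grab_frame(n)[:,:,::-1].copy() for n in("top","side")}
for n in ims: cv2.imwrite(f"pics/{n}2.png",ims[n])
A=np.array([-.1,.1,2.1,0,.55,-1.5]);B=q.copy()
rel([B+(A-B)*t for t in(.25,.5,.75,1)])
Rd=Rgoal(-.1,0);
```

```text
[np.float64(-0.6226238885070398), np.float64(0.2146043619011508), np.float64(2.357824896449402), np.float64(2.2011594144406574), np.float64(0.6017416904405792), np.float64(-1.0135027336450406)] [np.float64(0.5088145207773915), np.float64(-0.14048755221043202), np.float64(0.2692863154306456)] [np.float64(-3.1003874009621235), np.float64(-1.0297796575863694), np.float64(-0.10817477486182048)]
model err mm [ -8.617  -15.5538 -12.1777] q [-0.6236  0.217   2.3577  2.2013  0.6019 -1.0136]
[-0.49  0.19  2.29  1.65  0.59 -1.14] tcp [ 0.501 -0.057  0.255] lin [ -8.  84. -13.] rot [-24.5   4.9  36.7]
[-0.36  0.16  2.23  1.1   0.58 -1.26] tcp [0.476 0.003 0.247] lin [-33. 144. -21.] rot [-51.6   7.4  71.6]
[-0.23  0.13  2.16  0.55  0.56 -1.38] tcp [0.454 0.022 0.247] lin [-55. 163. -21.] rot [-81.3   8.6 104.2]
[-0.1   0.1   2.1   0.    0.55 -1.5 ] tcp [0.456 0.018 0.271] lin [-53. 159.   3.] rot [-114.2   10.4  133.3]
```

servo_tool:
  targets:
    - {"claw": 0.2, "linear": [-8, 40, -5], "delta_rot": [-12, 2.5, 18]}
    - {"claw": 0.2, "linear": [-8, 40, -5], "delta_rot": [-12, 2.5, 18]}
    - {"claw": 0.2, "linear": [-8, 40, -5], "delta_rot": [-12, 2.5, 18]}
    - {"claw": 0.2, "linear": [-8, 84, -10], "delta_rot": [-24.5, 4.9, 36.7]}
    - {"claw": 0.2, "linear": [-8, 84, -10], "delta_rot": [-24.5, 4.9, 36.7]}
    - {"claw": 0.2, "linear": [-8, 84, -10], "delta_rot": [-24.5, 4.9, 36.7]}
    - {"claw": 0.2, "linear": [-8, 84, -10], "delta_rot": [-24.5, 4.9, 36.7]}
    - {"claw": 0.2, "linear": [-20, 115, -15], "delta_rot": [-38, 6.1, 54]}
    - {"claw": 0.2, "linear": [-20, 115, -15], "delta_rot": [-38, 6.1, 54]}
    - {"claw": 0.2, "linear": [-20, 115, -15], "delta_rot": [-38, 6.1, 54]}
    - {"claw": 0.2, "linear": [-33, 144, -15], "delta_rot": [-51.6, 7.4, 71.6]}
    - {"claw": 0.2, "linear": [-33, 144, -15], "delta_rot": [-51.6, 7.4, 71.6]}
    - {"claw": 0.2, "linear": [-33, 144, -15], "delta_rot": [-51.6, 7.4, 71.6]}
    - {"claw": 0.2, "linear": [-45, 155, -15], "delta_rot": [-66, 8, 88]}
    - {"claw": 0.2, "linear": [-45, 155, -15], "delta_rot": [-66, 8, 88]}
    - {"claw": 0.2, "linear": [-45, 155, -15], "delta_rot": [-66, 8, 88]}
    - {"claw": 0.2, "linear": [-55, 163, -15], "delta_rot": [-81.3, 8.6, 104.2]}
    - {"claw": 0.2, "linear": [-55, 163, -15], "delta_rot": [-81.3, 8.6, 104.2]}
    - {"claw": 0.2, "linear": [-55, 163, -15], "delta_rot": [-81.3, 8.6, 104.2]}
    - {"claw": 0.2, "linear": [-55, 163, -15], "delta_rot": [-81.3, 8.6, 104.2]}

```text
time_s: 13.32
tcp_pos: [0.4542, 0.0219, 0.253]
ee_rot: [2.708, 0.11, 2.273]
force: [0.1, 0.8, 0.7]
gripper_width: 0.0516
gripper_force: 0.0
```

Run:
```python
from h import *
s=sensors.read_state(); print(s["q"],s["time_s"])
for ps in(-.4,-.2,0): deltaf(ps,0,(.445,-.076,.179),flip=False)
for ps in(-.4,-.2,0): print(ik(np.array([.445,-.076,.16]),Rgoal(ps,0),[-.3,.3,1.7,0,1.1,-1.5]),ik(np.array([.631,-.205,.1]),Rgoal(ps,0),[-.3,.3,1.7,0,1.1,-1.5]))
```

```text
[-0.2641  0.1081  2.1596  0.5371  0.6007 -1.3964] 13.3167
lin [ -9.2 -97.9 -93. ] rot [-16.45  19.87  25.01] a [ 0. -0. -1.]
lin [ -9.2 -97.9 -93. ] rot [-18.52  18.3   36.28] a [ 0. -0. -1.]
lin [ -9.2 -97.9 -93. ] rot [-20.5   16.56  47.53] a [ 0.  0. -1.]
(array([-0.3107,  0.3342,  2.1014, -0.    ,  0.706 , -1.4815]), np.float64(1.0489326692332101e-14)) (array([-0.4103,  0.6667,  1.6278,  0.    ,  0.8471, -1.5811]), np.float64(9.709900132035806e-13))
(array([-0.3107,  0.3342,  2.1014, -0.    ,  0.706 , -1.6815]), np.float64(6.7663041870242324e-15)) (array([-0.4103,  0.6667,  1.6278,  0.    ,  0.8471, -1.7811]), np.float64(7.936404056156885e-13))
(array([-0.3107,  0.3342,  2.1014, -0.    ,  0.706 , -1.8815]), np.float64(1.2425632210911495e-14)) (array([-0.4103,  0.6667,  1.6278, -0.    ,  0.8471, -1.9811]), np.float64(7.510658761589184e-13))
```

servo_tool:
  targets:
    - {"claw": 0.2, "linear": [-4, -20, 0], "delta_rot": [-4, 4, 7]}
    - {"claw": 0.2, "linear": [-5, -40, 0], "delta_rot": [-8, 8, 14]}
    - {"claw": 0.2, "linear": [-6, -60, -10], "delta_rot": [-12, 12, 22]}
    - {"claw": 0.2, "linear": [-7, -80, -20], "delta_rot": [-15, 15, 29]}
    - {"claw": 0.2, "linear": [-8, -98, -40], "delta_rot": [-18.5, 18.3, 36.3]}
    - {"claw": 0.2, "linear": [-9, -98, -70], "delta_rot": [-18.5, 18.3, 36.3]}
    - {"claw": 0.2, "linear": [-9, -98, -93], "delta_rot": [-18.5, 18.3, 36.3]}
    - {"claw": 0.2, "linear": [-9, -98, -93], "delta_rot": [-18.5, 18.3, 36.3]}
    - {"claw": 0.2, "linear": [-9, -98, -93], "delta_rot": [-18.5, 18.3, 36.3]}
    - {"claw": 0.2, "linear": [-9, -98, -93], "delta_rot": [-18.5, 18.3, 36.3]}

```text
time_s: 14.15
tcp_pos: [0.445, -0.076, 0.1613]
ee_rot: [3.137, 0.0, 2.934]
force: [0.0, 0.6, 0.5]
gripper_width: 0.0511
gripper_force: 0.0
```

```bash
cat >> h.py <<'E'
def ring(im,n,c0,z,r,span=.012):
    "centre whose projected circle lies best on image edges (signed radial gradient, |.|)"
    g=cv2.GaussianBlur(cv2.cvtColor(im,cv2.COLOR_BGR2GRAY),(0,0),.7).astype(np.float32)
    t=np.linspace(0,2*np.pi,120,endpoint=False); u=np.column_stack([np.cos(t),np.sin(t)])
    def sc(c):
        s=0
        v=[cv2.remap(g,*[a.astype(np.float32) for a in proj(n,np.column_stack([c+u*(r+d),np.full(120,z)])).T.reshape(2,1,-1)],cv2.INTER_LINEAR) for d in(-.0015,.0015)]
        return np.minimum(np.abs(v[1]-v[0]),40).mean()
    best=max(((sc(np.array(c0)+[i,j]),i,j) for i in np.arange(-span,span+1e-4,.001) for j in np.arange(-span,span+1e-4,.001)))
    return np.array(c0)+best[1:],round(float(best[0]),1)
E
python3 - <<'E'
from h import *
L=lambda f:cv2.imread(f"pics/{f}.png")
for n in("top","side"):
    print(n,"next",ring(L(n+"0"),n,(.659,.1125),.059,.044),ring(L(n+"2"),n,(.659,.1125),.059,.044),"cover",ring(L(n+"0"),n,(.445,-.076),.005,.0375))
    print("done",ring(L(n+"2"),n,(.6313,-.205),.059,.044),ring(L(n+"2"),n,(.6313,-.205),.059,.040))
    print("free",ring(L(n+"0"),n,(.6313,-.205),.025,.050),"view",ring(L(n+"2"),n,(.645,-.0455),.025,.05))
s=sensors.read_state();print(s["tcp_pos"],s["ee_rot"],s["q"])
cv2.imwrite("pics/top3.png",vision.grab_frame("top")[:,:,::-1])
cv2.imwrite("pics/side3.png",vision.grab_frame("side")[:,:,::-1])
a=L("top3")[135:295,275:480];b=L("top2")[135:295,275:480];im=np.hstack([cv2.resize(x,None,fx=1.9,fy=1.9) for x in(b,a)])
c=np.hstack([cv2.resize(L(f)[125:250,250:400],None,fx=2,fy=2) for f in("side2","side3")])
h=np.zeros((im.shape[0]+c.shape[0],max(im.shape[1],c.shape[1]),3),np.uint8);h[:im.shape[0],:im.shape[1]]=im;h[im.shape[0]:,:c.shape[1]]=c;cv2.imwrite("pics/cmp.png",h);print(h.shape)
E
```

```text
top next (array([0.659 , 0.1125]), 25.6) (array([0.659 , 0.1125]), 25.8) cover (array([ 0.448, -0.076]), 40.0)
done (array([ 0.6303, -0.204 ]), 29.9) (array([ 0.6333, -0.207 ]), 21.6)
free (array([ 0.6323, -0.205 ]), 29.6) view (array([ 0.655 , -0.0495]), 18.4)
side next (array([0.66  , 0.1165]), 26.4) (array([0.66  , 0.1165]), 26.3) cover (array([ 0.444, -0.077]), 39.9)
done (array([ 0.6343, -0.212 ]), 14.8) (array([ 0.6213, -0.207 ]), 13.6)
free (array([ 0.6283, -0.216 ]), 6.8) view (array([ 0.645 , -0.0455]), 19.8)
[ 0.445  -0.076   0.1613] [3.1372 0.0004 2.9339] [-0.3182  0.348   2.0505  0.0065  0.7432 -1.686 ]
(554, 780, 3)
```

servo_tool:
  targets:
    - {"claw": 0.2, "linear": [0, 0, -35], "delta_rot": [0, 0, 0]}
    - {"claw": 0.2, "linear": [0, 0, -70], "delta_rot": [0, 0, 0]}
    - {"claw": 0.2, "linear": [0, 0, -105], "delta_rot": [0, 0, 0]}
    - {"claw": 0.2, "linear": [0, 0, -130], "delta_rot": [0, 0, 0]}
    - {"claw": 0.2, "linear": [0, 0, -145], "delta_rot": [0, 0, 0]}
    - {"claw": 0.2, "linear": [0, 0, -150], "delta_rot": [0, 0, 0]}
    - {"claw": 0.2, "linear": [0, 0, -150], "delta_rot": [0, 0, 0]}
    - {"claw": 0.2, "linear": [0, 0, -150], "delta_rot": [0, 0, 0]}
    - {"claw": -0.6, "linear": [0, 0, -150], "delta_rot": [0, 0, 0]}
    - {"claw": -0.6, "linear": [0, 0, -150], "delta_rot": [0, 0, 0]}
    - {"claw": -0.6, "linear": [0, 0, -150], "delta_rot": [0, 0, 0]}
    - {"claw": -1, "linear": [0, 0, -150], "delta_rot": [0, 0, 0]}
    - {"claw": -1, "linear": [0, 0, -150], "delta_rot": [0, 0, 0]}
    - {"claw": -1, "linear": [0, 0, -150], "delta_rot": [0, 0, 0]}
    - {"claw": -1, "linear": [0, 0, -150], "delta_rot": [0, 0, 0]}

```text
time_s: 15.5
tcp_pos: [0.4452, -0.0759, 0.012]
ee_rot: [3.138, 0.003, 2.935]
force: [-1.6, 0.2, 11.9]
gripper_width: 0.0139
gripper_force: 58.3
```

servo_tool:
  targets:
    - {"claw": -0.1, "linear": [0, 0, 0], "delta_rot": [0, 0, 0]}
    - {"claw": -0.1, "linear": [0, 0, 0], "delta_rot": [0, 0, 0]}
    - {"claw": -0.1, "linear": [0, 0, 0], "delta_rot": [0, 0, 0]}
    - {"claw": -0.1, "linear": [0, 0, 2], "delta_rot": [0, 0, -30]}
    - {"claw": -0.1, "linear": [0, 0, 2], "delta_rot": [0, 0, -30]}
    - {"claw": -0.1, "linear": [0, 0, 2], "delta_rot": [0, 0, -30]}
    - {"claw": -0.1, "linear": [0, 0, 2], "delta_rot": [0, 0, -30]}
    - {"claw": -0.1, "linear": [0, 0, 2], "delta_rot": [0, 0, -60]}
    - {"claw": -0.1, "linear": [0, 0, 2], "delta_rot": [0, 0, -60]}
    - {"claw": -0.1, "linear": [0, 0, 2], "delta_rot": [0, 0, -60]}
    - {"claw": -0.1, "linear": [0, 0, 2], "delta_rot": [0, 0, -60]}
    - {"claw": -0.1, "linear": [0, 0, 1], "delta_rot": [0, 0, -90]}
    - {"claw": -0.1, "linear": [0, 0, 1], "delta_rot": [0, 0, -90]}
    - {"claw": -0.1, "linear": [0, 0, 1], "delta_rot": [0, 0, -90]}
    - {"claw": -0.1, "linear": [0, 0, 1], "delta_rot": [0, 0, -90]}
    - {"claw": -1, "linear": [0, 0, 1], "delta_rot": [0, 0, -90]}
    - {"claw": -1, "linear": [0, 0, 1], "delta_rot": [0, 0, -90]}
    - {"claw": -1, "linear": [0, 0, 1], "delta_rot": [0, 0, -90]}
    - {"claw": -1, "linear": [0, 0, 1], "delta_rot": [0, 0, -90]}
    - {"claw": -1, "linear": [0, 0, 1], "delta_rot": [0, 0, -90]}

```text
time_s: 17.17
tcp_pos: [0.4448, -0.0758, 0.0121]
ee_rot: [3.138, 0.001, 1.367]
force: [-0.2, 0.6, 5.0]
gripper_width: 0.0143
gripper_force: 58.4
```

servo_tool:
  targets:
    - {"claw": 0.0, "linear": [0, 0, 0], "delta_rot": [0, 0, 0]}
    - {"claw": 0.0, "linear": [0, 0, 0], "delta_rot": [0, 0, 0]}
    - {"claw": 0.0, "linear": [0, 0, 0], "delta_rot": [0, 0, 0]}
    - {"claw": 0.0, "linear": [0, 0, 10], "delta_rot": [0, 0, 0]}
    - {"claw": 0.0, "linear": [0, 0, 40], "delta_rot": [0, 0, 0]}
    - {"claw": 0.0, "linear": [0, 30, 75], "delta_rot": [0, 0, 0]}
    - {"claw": 0.0, "linear": [0, 70, 85], "delta_rot": [0, 0, 0]}
    - {"claw": 0.0, "linear": [0, 110, 90], "delta_rot": [0, 0, 0]}
    - {"claw": 0.0, "linear": [0, 150, 90], "delta_rot": [0, 0, 0]}
    - {"claw": 0.0, "linear": [0, 180, 90], "delta_rot": [0, 0, 0]}
    - {"claw": 0.0, "linear": [0, 180, 90], "delta_rot": [0, 0, 0]}
    - {"claw": 0.0, "linear": [0, 180, 90], "delta_rot": [0, 0, 0]}
    - {"claw": 0.0, "linear": [0, 180, 90], "delta_rot": [0, 0, 0]}

```text
time_s: 18.25
tcp_pos: [0.4446, 0.1041, 0.1018]
ee_rot: [3.138, 0.001, 1.365]
force: [-0.2, 0.2, -0.5]
gripper_width: 0.0429
gripper_force: 0.0
```

```bash
sed -i 's/,40).mean/,CAP).mean/; 1a CAP=40' h.py
python3 - <<'E'
import h; from h import *
h.CAP=255
L=lambda f:cv2.imread(f"pics/{f}.png")
s=sensors.read_state();print(s["tcp_pos"],s["ee_rot"],s["q"],s["time_s"])
for n in("top","side"): cv2.imwrite(f"pics/{n}4.png",vision.grab_frame(n)[:,:,::-1])
for f in("0","4"):
  for n in("top","side"):
    print(f,n,"cover",ring(L(n+f),n,(.445,-.076),.005,.0375),"done",ring(L(n+f),n,(.631,-.205),.059,.044),ring(L(n+f),n,(.631,-.205),.059,.040,.005))
a=cv2.resize(L("top4")[135:295,275:480],None,fx=2.2,fy=2.2);b=cv2.resize(L("side4")[120:250,250:405],None,fx=2.2,fy=2.2)
im=np.zeros((352,800,3),np.uint8);im[:a.shape[0],:a.shape[1]]=a;im[:b.shape[0],455:455+b.shape[1]]=b;cv2.imwrite("pics/c4.png",im)
E
```

```text
[0.4446 0.1041 0.1018] [3.1383 0.0009 1.3655] [ 0.0861  0.4579  2.0966 -0.0032  0.5841  0.2941] 18.25
0 top cover (array([ 0.446, -0.076]), 59.4) done (array([ 0.624, -0.197]), 33.1) (array([ 0.626, -0.207]), 13.2)
0 side cover (array([ 0.444, -0.076]), 73.8) done (array([ 0.643, -0.209]), 8.2) (array([ 0.636, -0.2  ]), 5.5)
4 top cover (array([ 0.445, -0.075]), 60.5) done (array([ 0.63 , -0.193]), 30.8) (array([ 0.633, -0.207]), 23.5)
4 side cover (array([ 0.442, -0.071]), 9.1) done (array([ 0.634, -0.211]), 16.4) (array([ 0.628, -0.21 ]), 14.3)
```

View pics/c4.png

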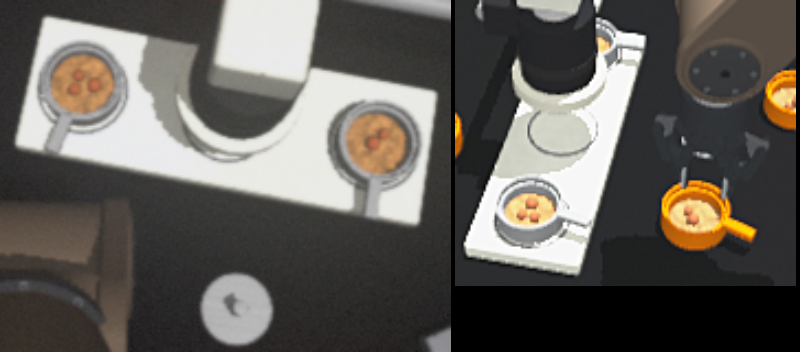

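Run:
```python
import h; from h import *
im=cv2.imread("pics/top4.png")
hsv=cv2.cvtColor(im,cv2.COLOR_BGR2HSV)
for nm,c in(("next",(.659,.1125)),("done",(.631,-.205))):
    u=proj("top",np.r_[c,.055])[0]; m=((hsv[...,0]<22)&(hsv[...,1]>70)).astype(np.uint8)
    mk=np.zeros_like(m); cv2.circle(mk,tuple(int(x) for x in u),17,1,-1); m&=mk
    M=cv2.moments(m,True); uv=(M["m10"]/M["m00"],M["m01"]/M["m00"]); print(nm,M["m00"],uv,ray("top",uv,.040),ray("top",uv,.045),ray("top",uv,.05))
    for cap in(15,40,255):
        h.CAP=cap
        # combined score
        g=[]
        for dx in np.arange(-.006,.0061,.001):
            for dy in np.arange(-.006,.0061,.001):
                cc=np.array(c)+[dx,dy]; g.append((ring(im,"top",cc,.059,.044,0)[1]+ring(im,"top",cc,.059,.040,0)[1]+ring(im,"top",cc,.051,.0375,0)[1]*0,*cc))
        g=np.array(sorted(g)[::-1][:6]); print(cap,g[0],g[:,1:].mean(0))
print(ray("top",(275+377.5/2.2-.5,135+143.5/2.2-.5),.059),ray("top",(275+84.5/2.2-.5,135+87/2.2-.5),.059))
```

```text
next 596.0 (312.02852348993287, 172.65939597315437) [0.6632 0.1141 0.04  ] [0.6618 0.1138 0.045 ] [0.6605 0.1134 0.05  ]
15 [23.2     0.663   0.1165] [0.6633 0.1158]
40 [40.1     0.663   0.1155] [0.6628 0.1155]
255 [40.5     0.663   0.1155] [0.6625 0.116 ]
done 597.0 (445.8358458961474, 199.74539363484087) [ 0.632  -0.2046  0.04  ] [ 0.6308 -0.2034  0.045 ] [ 0.6296 -0.2022  0.05  ]
15 [26.1    0.632 -0.203] [ 0.6318 -0.2033]
40 [47.8    0.632 -0.204] [ 0.6318 -0.2037]
255 [48.1    0.632 -0.204] [ 0.6325 -0.2033]
[ 0.6276 -0.2007  0.059 ] [0.655  0.1104 0.059 ]
```

Run:
```python
from h import *
im=cv2.imread("pics/top4.png"); k=9; out=[]
t=np.linspace(0,2*np.pi,24,endpoint=False)
for c in((.661,.114,-.29),(.631,-.2035,-.075)):
    u=np.int32(proj("top",np.r_[c[:2],.055])[0]); x0,y0=u-[22,25]
    z=cv2.resize(im[y0:y0+58,x0:x0+44],None,fx=k,fy=k,interpolation=cv2.INTER_CUBIC)
    for r,zz,col in((.044,.059,(0,0,255)),(.040,.059,(0,255,0)),(.05,.025,None),(.044,.025,(255,0,0))):
        if col is None: continue
        for p in proj("top",loc(c,r*np.cos(t),r*np.sin(t),zz)): cv2.circle(z,tuple(np.int32((p-[x0,y0]+.5)*k)),2,col,-1)
    out.append(z)
cv2.imwrite("pics/z5.png",np.hstack(out)); print(x0,y0,k)
```

```text
424 173 9
```

View pics/z5.png

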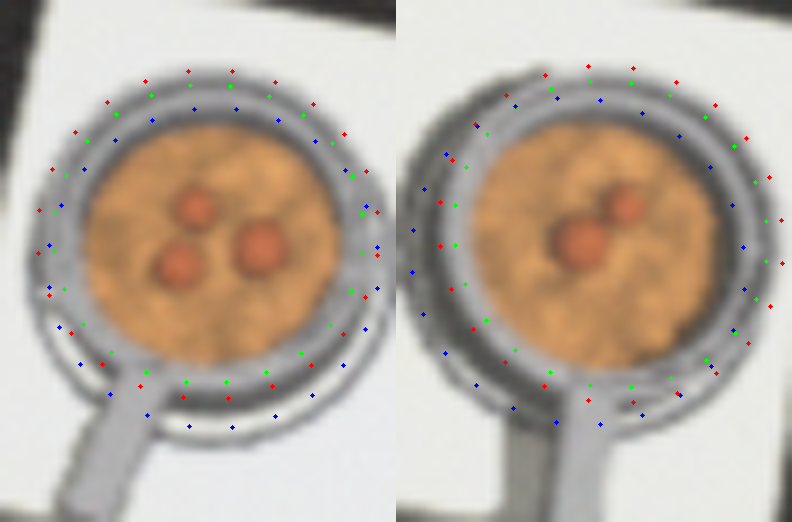

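The examined dish's rim is centred near (607,239) in the right panel, which gives about (.630,-.203). The cover is centred in the gripper at (.4448,-.0758), so the robot and camera frames agree to within 1 mm. Next I'll fetch the cover and carry it over.

servo_tool:
  targets:
    - {"claw": 0.0, "linear": [0, -40, 0], "delta_rot": [0, 0, 0]}
    - {"claw": 0.0, "linear": [0, -80, 0], "delta_rot": [0, 0, 0]}
    - {"claw": 0.0, "linear": [0, -120, 0], "delta_rot": [0, 0, 0]}
    - {"claw": 0.0, "linear": [0, -155, 0], "delta_rot": [0, 0, 0]}
    - {"claw": 0.0, "linear": [0, -180, 0], "delta_rot": [0, 0, 0]}
    - {"claw": 0.0, "linear": [0, -180, 0], "delta_rot": [0, 0, 0]}
    - {"claw": 0.0, "linear": [0, -180, -30], "delta_rot": [0, 0, 0]}
    - {"claw": 0.0, "linear": [0, -180, -60], "delta_rot": [0, 0, 0]}
    - {"claw": 0.0, "linear": [0, -180, -80], "delta_rot": [0, 0, 0]}
    - {"claw": 0.0, "linear": [0, -180, -89], "delta_rot": [0, 0, 0]}
    - {"claw": 0.0, "linear": [0, -180, -89], "delta_rot": [0, 0, 0]}
    - {"claw": 0.0, "linear": [0, -180, -89], "delta_rot": [0, 0, 0]}
    - {"claw": -1, "linear": [0, -180, -89], "delta_rot": [0, 0, 0]}
    - {"claw": -1, "linear": [0, -180, -89], "delta_rot": [0, 0, 0]}
    - {"claw": -1, "linear": [0, -180, -89], "delta_rot": [0, 0, 0]}
    - {"claw": -1, "linear": [0, -180, -89], "delta_rot": [0, 0, 0]}
    - {"claw": -1, "linear": [0, -180, -89], "delta_rot": [0, 0, 0]}
    - {"claw": -1, "linear": [0, -180, -89], "delta_rot": [0, 0, 0]}

```text
time_s: 19.85
tcp_pos: [0.4453, -0.0759, 0.0142]
ee_rot: [3.136, 0.001, 1.365]
force: [-1.5, -1.0, 7.4]
gripper_width: 0.0141
gripper_force: 58.4
```

servo_tool:
  targets:
    - {"claw": -1, "linear": [0, 0, 10], "delta_rot": [0, 0, 0]}
    - {"claw": -1, "linear": [0, 0, 30], "delta_rot": [0, 0, 0]}
    - {"claw": -1, "linear": [0, -15, 60], "delta_rot": [0, 0, 0]}
    - {"claw": -1, "linear": [15, -40, 90], "delta_rot": [0, 0, 0]}
    - {"claw": -1, "linear": [35, -65, 100], "delta_rot": [0, 0, 0]}
    - {"claw": -1, "linear": [60, -90, 100], "delta_rot": [0, 0, 0]}
    - {"claw": -1, "linear": [85, -110, 100], "delta_rot": [0, 0, 0]}
    - {"claw": -1, "linear": [112, -124, 100], "delta_rot": [0, 0, 0]}
    - {"claw": -1, "linear": [138, -127.7, 100], "delta_rot": [0, 0, 0]}
    - {"claw": -1, "linear": [162, -127.7, 100], "delta_rot": [0, 0, 0]}
    - {"claw": -1, "linear": [178, -127.7, 95], "delta_rot": [0, 0, 0]}
    - {"claw": -1, "linear": [185.2, -127.7, 85], "delta_rot": [0, 0, 0]}
    - {"claw": -1, "linear": [185.2, -127.7, 75], "delta_rot": [0, 0, 0]}
    - {"claw": -1, "linear": [185.2, -127.7, 70], "delta_rot": [0, 0, 0]}
    - {"claw": -1, "linear": [185.2, -127.7, 70], "delta_rot": [0, 0, 0]}
    - {"claw": -1, "linear": [185.2, -127.7, 70], "delta_rot": [0, 0, 0]}

```text
time_s: 21.18
tcp_pos: [0.629, -0.2034, 0.0827]
ee_rot: [3.139, 0.0, 1.364]
force: [0.1, -0.2, -1.1]
gripper_width: 0.014
gripper_force: 58.8
```

Run:
```python
import h; from h import *
s=sensors.read_state();print(s["tcp_pos"],s["ee_rot"],s["gripper_width"],s["force"])
for n in("top","side"): cv2.imwrite(f"pics/{n}6.png",vision.grab_frame(n)[:,:,::-1])
```

```text
[ 0.629  -0.2034  0.0827] [3.1392 0.0004 1.3643] 0.014040947663572721 [ 0.0757 -0.1758 -1.1104]
```

servo_tool:
  targets:
    - {"claw": -1, "linear": [1, 0, -3], "delta_rot": [0, 0, 0]}
    - {"claw": -1, "linear": [1, 0, -6], "delta_rot": [0, 0, 0]}
    - {"claw": -1, "linear": [1, 0, -8], "delta_rot": [0, 0, 0]}
    - {"claw": -1, "linear": [1, 0, -10], "delta_rot": [0, 0, 0]}
    - {"claw": -1, "linear": [1, 0, -12], "delta_rot": [0, 0, 0]}
    - {"claw": -1, "linear": [1, 0, -13], "delta_rot": [0, 0, 0]}
    - {"claw": -1, "linear": [1, 0, -13], "delta_rot": [0, 0, 0]}

```text
time_s: 21.87
tcp_pos: [0.6309, -0.2034, 0.0696]
ee_rot: [3.138, 0.001, 1.365]
force: [-0.3, -0.3, -1.1]
gripper_width: 0.0142
gripper_force: 58.8
```

servo_tool:
  targets:
    - {"claw": -1, "linear": [0, 0, -1.5], "delta_rot": [0, 0, 0]}
    - {"claw": -1, "linear": [0, 0, -3], "delta_rot": [0, 0, 0]}
    - {"claw": -1, "linear": [0, 0, -4], "delta_rot": [0, 0, 0]}
    - {"claw": -1, "linear": [0, 0, -4], "delta_rot": [0, 0, 0]}

```text
time_s: 22.2
tcp_pos: [0.6309, -0.2034, 0.0657]
ee_rot: [3.138, 0.001, 1.364]
force: [0.3, -0.1, 0.3]
gripper_width: 0.0136
gripper_force: 58.8
```

servo_tool:
  targets:
    - {"claw": -1, "linear": [0, 0, -0.7], "delta_rot": [0, 0, 0]}
    - {"claw": -1, "linear": [0, 0, -1.3], "delta_rot": [0, 0, 0]}
    - {"claw": -1, "linear": [0, 0, -1.3], "delta_rot": [0, 0, 0]}

```text
time_s: 22.45
tcp_pos: [0.6311, -0.2035, 0.0652]
ee_rot: [3.137, 0.001, 1.365]
force: [-1.6, 0.4, 4.4]
gripper_width: 0.014
gripper_force: 59.8
```

servo_tool:
  targets:
    - {"claw": -0.3, "linear": [0, 0, 0], "delta_rot": [0, 0, 0]}
    - {"claw": -0.3, "linear": [0, 0, 0], "delta_rot": [0, 0, 0]}
    - {"claw": -0.3, "linear": [0, 0, 0], "delta_rot": [0, 0, 0]}
    - {"claw": -0.3, "linear": [0, 0, 0], "delta_rot": [0, 0, 0]}
    - {"claw": -0.3, "linear": [0, 0, 15], "delta_rot": [0, 0, 0]}
    - {"claw": -0.3, "linear": [0, 0, 40], "delta_rot": [0, 0, 0]}
    - {"claw": -0.2, "linear": [-20, 0, 70], "delta_rot": [0, 0, 0]}
    - {"claw": 0, "linear": [-60, 10, 80], "delta_rot": [0, 0, 0]}
    - {"claw": 0.2, "linear": [-95, 30, 100], "delta_rot": [0, 0, 0]}
    - {"claw": 0.2, "linear": [-120, 60, 120], "delta_rot": [0, 0, 0]}
    - {"claw": 0.2, "linear": [-145, 90, 140], "delta_rot": [0, 0, 0]}
    - {"claw": 0.2, "linear": [-165, 125, 160], "delta_rot": [0, 0, 0]}
    - {"claw": 0.2, "linear": [-180, 160, 180], "delta_rot": [0, 0, 0]}
    - {"claw": 0.2, "linear": [-180, 195, 200], "delta_rot": [0, 0, 0]}
    - {"claw": 0.2, "linear": [-180, 220, 200], "delta_rot": [0, 0, 0]}
    - {"claw": 0.2, "linear": [-180, 220, 200], "delta_rot": [0, 0, 0]}
    - {"claw": 0.2, "linear": [-180, 220, 200], "delta_rot": [0, 0, 0]}

```text
time_s: 23.87
tcp_pos: [0.4509, 0.0178, 0.2652]
ee_rot: [3.136, 0.001, 1.368]
force: [-0.3, -0.6, -0.3]
gripper_width: 0.0512
gripper_force: 0.0
```

Run:
```python
import h; from h import *
s=sensors.read_state();print(s["tcp_pos"],s["q"],s["time_s"])
for n in("top","side"): cv2.imwrite(f"pics/{n}7.png",vision.grab_frame(n)[:,:,::-1])
im=cv2.imread("pics/top7.png"); h.CAP=60
print("cover",[(z,*ring(im,"top",(.631,-.203),z,.0375)) for z in(.056,.064)],"rim",ring(im,"top",(.631,-.203),.059,.044))
q=s["q"]
A=np.array([.1,.1,2.1,0,.55,-1.8])
B=np.array([.2,.12,2.3,3.5,.6,-1.8])
# refit model from readings to improve prediction
rel([A]+[A+(B-A)*t for t in(.25,.5,.75,1)])
for w in ((.592,.132,.054),): deltaf(-.29,41,w,.1)
```

```text
[0.4509 0.0178 0.2652] [-0.1064  0.2008  1.9191 -0.0013  1.0165  0.0973] 23.8667
cover [(0.056, array([ 0.635, -0.209]), 21.6), (0.064, array([ 0.633, -0.207]), 22.3)] rim (array([ 0.63 , -0.204]), 29.9)
model err mm [-1.1069 -2.0501  4.3453] q [-0.11    0.2026  1.9194 -0.0014  1.0164  0.0967]
[ 0.1   0.1   2.1   0.    0.55 -1.8 ] tcp [0.443 0.108 0.271] lin [-8. 92.  7.] rot [-22.2 -15.5 118.8]
[ 0.12  0.11  2.15  0.88  0.56 -1.8 ] tcp [0.432 0.21  0.282] lin [-19. 194.  18.] rot [  6.  -39.6  79.9]
[ 0.15  0.11  2.2   1.75  0.57 -1.8 ] tcp [0.467 0.255 0.334] lin [ 16. 239.  70.] rot [ 28.4 -54.4  34.7]
[ 0.18  0.12  2.25  2.62  0.59 -1.8 ] tcp [0.512 0.217 0.372] lin [ 61. 201. 108.] rot [ 43.7 -61.4 -14.9]
[ 0.2   0.12  2.3   3.5   0.6  -1.8 ] tcp [0.519 0.125 0.355] lin [ 68. 109.  90.] rot [ 50.7 -61.7 -67.1]
lin [  90.1  131.  -149.2] rot [ 23.69 -39.35 -90.26] a [ 0.6287 -0.1876 -0.7547]
```

Run:
```python
import h; from h import *
A=np.array([-.05,.1,2.1,0,.6,.1])
B=np.array([.15,.12,2.3,3.5,.6,-1.8])
rel([A]+[A+(B-A)*t for t in(.17,.33,.5,.67,.83,1)])
```

```text
model err mm [-1.1069 -2.0501  4.3453] q [-0.11    0.2026  1.9194 -0.0014  1.0164  0.0967]
[-0.05  0.1   2.1   0.    0.6   0.1 ] tcp [0.444 0.042 0.267] lin [-7. 25.  3.] rot [ -1.4 -19.3   3.2]
[-0.02  0.1   2.13  0.6   0.6  -0.22] tcp [0.443 0.127 0.27 ] lin [ -8. 111.   6.] rot [ 19.  -21.3  -1.8]
[ 0.02  0.11  2.17  1.16  0.6  -0.53] tcp [0.459 0.185 0.298] lin [  8. 169.  33.] rot [ 35.8 -27.3  -8.6]
[ 0.05  0.11  2.2   1.75  0.6  -0.85] tcp [0.488 0.211 0.337] lin [ 37. 195.  73.] rot [ 49.1 -37.  -19. ]
[ 0.08  0.11  2.23  2.35  0.6  -1.17] tcp [0.517 0.197 0.368] lin [ 66. 181. 103.] rot [ 56.2 -48.2 -33.3]
[ 0.12  0.12  2.27  2.9   0.6  -1.48] tcp [0.532 0.156 0.375] lin [ 81. 139. 111.] rot [ 56.2 -57.4 -49.9]
[ 0.15  0.12  2.3   3.5   0.6  -1.8 ] tcp [0.524 0.099 0.355] lin [73. 83. 90.] rot [ 49.4 -63.3 -69.5]
```

servo_tool:
  targets:
    - {"claw": 0.2, "linear": [-7, 25, 3], "delta_rot": [-1.4, -19, 3]}
    - {"claw": 0.2, "linear": [-7, 25, 3], "delta_rot": [-1.4, -19, 3]}
    - {"claw": 0.2, "linear": [-7, 25, 3], "delta_rot": [-1.4, -19, 3]}
    - {"claw": 0.2, "linear": [-8, 65, 5], "delta_rot": [9, -20, 1]}
    - {"claw": 0.2, "linear": [-8, 105, 6], "delta_rot": [19, -21, -2]}
    - {"claw": 0.2, "linear": [-8, 111, 6], "delta_rot": [19, -21, -2]}
    - {"claw": 0.2, "linear": [-8, 111, 6], "delta_rot": [19, -21, -2]}
    - {"claw": 0.2, "linear": [0, 140, 20], "delta_rot": [27.5, -24, -5]}
    - {"claw": 0.2, "linear": [8, 169, 33], "delta_rot": [36, -27, -9]}
    - {"claw": 0.2, "linear": [8, 169, 33], "delta_rot": [36, -27, -9]}
    - {"claw": 0.2, "linear": [20, 182, 53], "delta_rot": [43, -32, -14]}
    - {"claw": 0.2, "linear": [37, 195, 73], "delta_rot": [49, -37, -19]}
    - {"claw": 0.2, "linear": [37, 195, 73], "delta_rot": [49, -37, -19]}
    - {"claw": 0.2, "linear": [48, 188, 88], "delta_rot": [53, -43, -26]}
    - {"claw": 0.2, "linear": [60, 181, 103], "delta_rot": [56, -48, -33]}
    - {"claw": 0.2, "linear": [60, 181, 103], "delta_rot": [56, -48, -33]}
    - {"claw": 0.2, "linear": [60, 181, 103], "delta_rot": [56, -48, -33]}
    - {"claw": 0.2, "linear": [65, 139, 108], "delta_rot": [56, -57, -50]}
    - {"claw": 0.2, "linear": [65, 139, 108], "delta_rot": [56, -57, -50]}
    - {"claw": 0.2, "linear": [65, 139, 108], "delta_rot": [56, -57, -50]}

```text
time_s: 25.63
tcp_pos: [0.5179, 0.1522, 0.373]
ee_rot: [2.808, -1.321, 0.624]
force: [0.9, -0.8, 0.9]
gripper_width: 0.0511
gripper_force: 0.0
```

Run:
```python
import h; from h import *
s=sensors.read_state();print(s["tcp_pos"],s["q"],s["ee_rot"])
d=np.array([.660,.1135]);psi=-.29;g=np.r_[d-.070*np.array([np.cos(psi),np.sin(psi)]),.054];print(g)
for b in(.09,.08,.0): deltaf(psi,41,g,b)
# handle direction check in top7/top4: handle end/root mid by edge: project
im=cv2.imread("pics/top4.png"); gray=cv2.cvtColor(im,cv2.COLOR_BGR2GRAY).astype(np.float32)
t=np.linspace(.052,.078,30)
for ps in np.arange(-.38,-.14,.02):
  for y0 in(.1125,.1135,.1145):
    v=[]
    for off in(-.0095,-.0045,.0045,.0095):
        P=loc((.660,y0,ps),-t,np.full(30,off),.06); u=proj("top",P).astype(np.float32); v.append(cv2.remap(gray,u[:,:1].copy(),u[:,1:].copy(),1).mean())
    print(round(ps,2),y0,round(float(v[0]-v[1]+v[3]-v[2]),1),end=" | ")
  print()
```

```text
[0.5179 0.1522 0.373 ] [ 0.062   0.1039  2.3623  2.8002  0.6832 -1.437 ] [ 2.8084 -1.3212  0.6241]
[0.5929 0.1335 0.054 ]
lin [  30.3   -5.4 -265.5] rot [  4.36  36.01 -34.15] a [ 0.6287 -0.1876 -0.7547]
lin [  36.6   -7.2 -273. ] rot [  4.36  36.01 -34.15] a [ 0.6287 -0.1876 -0.7547]
lin [  86.9  -22.2 -333.4] rot [  4.36  36.01 -34.15] a [ 0.6287 -0.1876 -0.7547]
-0.38 0.1125 38.5 | -0.38 0.1135 27.7 | -0.38 0.1145 18.3 | 
-0.36 0.1125 52.8 | -0.36 0.1135 44.6 | -0.36 0.1145 32.8 | 
-0.34 0.1125 56.2 | -0.34 0.1135 56.8 | -0.34 0.1145 50.7 | 
-0.32 0.1125 51.9 | -0.32 0.1135 58.0 | -0.32 0.1145 59.7 | 
-0.3 0.1125 43.3 | -0.3 0.1135 51.5 | -0.3 0.1145 59.0 | 
-0.28 0.1125 34.6 | -0.28 0.1135 41.2 | -0.28 0.1145 50.1 | 
-0.26 0.1125 25.1 | -0.26 0.1135 32.3 | -0.26 0.1145 39.3 | 
-0.24 0.1125 15.3 | -0.24 0.1135 22.0 | -0.24 0.1145 29.4 | 
-0.22 0.1125 6.8 | -0.22 0.1135 12.8 | -0.22 0.1145 18.9 | 
-0.2 0.1125 2.8 | -0.2 0.1135 5.5 | -0.2 0.1145 10.4 | 
-0.18 0.1125 2.7 | -0.18 0.1135 2.8 | -0.18 0.1145 4.5 | 
-0.16 0.1125 4.9 | -0.16 0.1135 3.5 | -0.16 0.1145 3.0 |
```

servo_tool:
  targets:
    - {"claw": 0.2, "linear": [0, 0, -30], "delta_rot": [1, 7, -6]}
    - {"claw": 0.2, "linear": [0, 0, -60], "delta_rot": [1, 13, -12]}
    - {"claw": 0.2, "linear": [0, 0, -90], "delta_rot": [2, 19, -18]}
    - {"claw": 0.2, "linear": [0, 0, -120], "delta_rot": [3, 25, -24]}
    - {"claw": 0.2, "linear": [5, -3, -150], "delta_rot": [4, 31, -29]}
    - {"claw": 0.2, "linear": [15, -5, -190], "delta_rot": [4.5, 36, -34.5]}
    - {"claw": 0.2, "linear": [25, -6, -230], "delta_rot": [4.5, 36, -34.5]}
    - {"claw": 0.2, "linear": [36.6, -6, -260], "delta_rot": [4.5, 36, -34.5]}
    - {"claw": 0.2, "linear": [36.6, -6, -273], "delta_rot": [4.5, 36, -34.5]}
    - {"claw": 0.2, "linear": [36.6, -6, -273], "delta_rot": [4.5, 36, -34.5]}
    - {"claw": 0.2, "linear": [36.6, -6, -273], "delta_rot": [4.5, 36, -34.5]}
    - {"claw": 0.2, "linear": [36.6, -6, -273], "delta_rot": [4.5, 36, -34.5]}

```text
time_s: 26.63
tcp_pos: [0.5534, 0.1496, 0.1014]
ee_rot: [-3.134, -0.719, -0.292]
force: [0.2, -0.0, 0.6]
gripper_width: 0.0513
gripper_force: 0.0
```

Run:
```python
import h; from h import *
s=sensors.read_state();print(s["tcp_pos"],s["q"],s["ee_rot"],s["time_s"])
psi=-.30;g=(.5931,.1347,.054)
for b in(.08,.04,.0): deltaf(psi,41,g,b)
```

```text
[0.5534 0.1496 0.1014] [ 0.313   0.5717  2.1812  4.1746  0.4432 -2.0797] [-3.1344 -0.7185 -0.2916] 26.6333
lin [ 1.4 -3.1 -1.4] rot [-0.25  0.25 -0.75] a [ 0.6268 -0.1939 -0.7547]
lin [ 26.5 -10.9 -31.6] rot [-0.25  0.25 -0.75] a [ 0.6268 -0.1939 -0.7547]
lin [ 51.6 -18.6 -61.8] rot [-0.25  0.25 -0.75] a [ 0.6268 -0.1939 -0.7547]
```

servo_tool:
  targets:
    - {"claw": 0.2, "linear": [14, -7, -17], "delta_rot": [0, 0, -0.7]}
    - {"claw": 0.2, "linear": [26.5, -11, -32], "delta_rot": [0, 0, -0.7]}
    - {"claw": 0.2, "linear": [39, -15, -47], "delta_rot": [0, 0, -0.7]}
    - {"claw": 0.2, "linear": [51.6, -18.6, -61.5], "delta_rot": [0, 0, -0.7]}
    - {"claw": 0.2, "linear": [51.6, -18.6, -61.5], "delta_rot": [0, 0, -0.7]}
    - {"claw": 0.2, "linear": [51.6, -18.6, -61.5], "delta_rot": [0, 0, -0.7]}
    - {"claw": 0.2, "linear": [51.6, -18.6, -61.5], "delta_rot": [0, 0, -0.7]}
    - {"claw": -1, "linear": [51.6, -18.6, -61.5], "delta_rot": [0, 0, -0.7]}
    - {"claw": -1, "linear": [51.6, -18.6, -61.5], "delta_rot": [0, 0, -0.7]}
    - {"claw": -1, "linear": [51.6, -18.6, -61.5], "delta_rot": [0, 0, -0.7]}
    - {"claw": -1, "linear": [51.6, -18.6, -61.5], "delta_rot": [0, 0, -0.7]}
    - {"claw": -1, "linear": [51.6, -18.6, -61.5], "delta_rot": [0, 0, -0.7]}
    - {"claw": -1, "linear": [51.6, -18.6, -61.5], "delta_rot": [0, 0, -0.7]}
    - {"claw": -1, "linear": [51.6, -18.6, -61.5], "delta_rot": [0, 0, -0.7]}
    - {"claw": -1, "linear": [51.6, -18.6, -61.5], "delta_rot": [0, 0, -0.7]}

```text
time_s: 27.88
tcp_pos: [0.605, 0.132, 0.0404]
ee_rot: [-3.133, -0.72, -0.305]
force: [-4.5, 0.1, 7.2]
gripper_width: 0.0127
gripper_force: 60.1
```

Run:
```python
import h; from h import *
for n in("top","side"): cv2.imwrite(f"pics/{n}8.png",vision.grab_frame(n)[:,:,::-1])
im=cv2.imread("pics/side8.png"); im0=cv2.imread("pics/side4.png"); h.CAP=40
for i in(im0,im): print(ring(i,"side",(.660,.114),.059,.044), ring(i,"side",(.660,.114),.025,.044),"view",ring(i,"side",(.645,-.0455),.025,.05))
```

```text
(array([0.659, 0.116]), 26.0) (array([0.665, 0.117]), 30.4) view (array([ 0.645 , -0.0455]), 19.8)
(array([0.66 , 0.117]), 26.4) (array([0.666, 0.118]), 31.7) view (array([ 0.645 , -0.0455]), 19.8)
```

servo_tool:
  targets:
    - {"claw": -1, "linear": [0, -4, 0], "delta_rot": [0, 0, 0]}
    - {"claw": -1, "linear": [-1, -12, 0], "delta_rot": [0, 0, 0]}
    - {"claw": -1, "linear": [-2, -22, 0], "delta_rot": [0, 0, 0]}
    - {"claw": -1, "linear": [-3, -34, 0], "delta_rot": [0, 0, 0]}
    - {"claw": -1, "linear": [-4, -46, 0], "delta_rot": [0, 0, 0]}
    - {"claw": -1, "linear": [-5, -58, 0], "delta_rot": [0, 0, 0]}
    - {"claw": -1, "linear": [-6, -70, 0], "delta_rot": [0, 0, 0]}
    - {"claw": -1, "linear": [-7, -82, 0], "delta_rot": [0, 0, 0]}
    - {"claw": -1, "linear": [-8, -94, 0], "delta_rot": [0, 0, 0]}
    - {"claw": -1, "linear": [-9, -106, 0], "delta_rot": [0, 0, 0]}
    - {"claw": -1, "linear": [-10, -118, 0], "delta_rot": [0, 0, 0]}
    - {"claw": -1, "linear": [-11.5, -130, 0], "delta_rot": [0, 0, 0]}
    - {"claw": -1, "linear": [-12.5, -141, 0], "delta_rot": [0, 0, 0]}
    - {"claw": -1, "linear": [-13.5, -150, 0], "delta_rot": [0, 0, 0]}
    - {"claw": -1, "linear": [-14.5, -157, 0], "delta_rot": [0, 0, 0]}
    - {"claw": -1, "linear": [-14.5, -161, 0], "delta_rot": [0, 0, 0]}
    - {"claw": -1, "linear": [-14.5, -161, 0], "delta_rot": [0, 0, 0]}
    - {"claw": -1, "linear": [-14.5, -161, 0], "delta_rot": [0, 0, 0]}

```text
time_s: 29.48
tcp_pos: [0.5911, -0.0296, 0.0403]
ee_rot: [-3.133, -0.721, -0.306]
force: [0.2, -2.1, 5.0]
gripper_width: 0.013
gripper_force: 59.4
```

Run:
```python
import h; from h import *
s=sensors.read_state();print(s["q"])
for n in("top","side"): cv2.imwrite(f"pics/{n}9.png",vision.grab_frame(n)[:,:,::-1])
im0=cv2.imread("pics/side0.png");im=cv2.imread("pics/side9.png"); h.CAP=40
for nm,i in(("done@start",im0),("next@now",im)): print(nm,ring(i,"side",(.645,-.0455),.025,.044),ring(i,"side",(.645,-.0455),.025,.05),ring(i,"side",(.645,-.0455),.059,.044))
```

```text
[-0.1096  0.7068  2.2232  3.3889  0.5138 -1.6391]
done@start (array([ 0.639 , -0.0395]), 21.1) (array([ 0.645 , -0.0465]), 26.7) (array([ 0.642 , -0.0395]), 16.5)
next@now (array([ 0.648 , -0.0385]), 18.7) (array([ 0.645 , -0.0445]), 22.7) (array([ 0.646 , -0.0395]), 15.3)
```

servo_tool:
  targets:
    - {"claw": 0.2, "linear": [0, 0, 0], "delta_rot": [0, 0, 0]}
    - {"claw": 0.2, "linear": [0, 0, 0], "delta_rot": [0, 0, 0]}
    - {"claw": 0.2, "linear": [0, 0, 0], "delta_rot": [0, 0, 0]}
    - {"claw": 0.2, "linear": [0, 0, 0], "delta_rot": [0, 0, 0]}
    - {"claw": 0.2, "linear": [0, 0, 0], "delta_rot": [0, 0, 0]}
    - {"claw": 0.2, "linear": [-9, 3, 11], "delta_rot": [0, 0, 0]}
    - {"claw": 0.2, "linear": [-25, 8, 30], "delta_rot": [0, 0, 0]}
    - {"claw": 0.2, "linear": [-44, 13, 53], "delta_rot": [0, 0, 0]}
    - {"claw": 0.2, "linear": [-63, 19, 75], "delta_rot": [0, 0, 0]}
    - {"claw": 0.2, "linear": [-80, 30, 100], "delta_rot": [0, 0, 0]}
    - {"claw": 0.2, "linear": [-95, 60, 130], "delta_rot": [0, -7, 0]}
    - {"claw": 0.2, "linear": [-100, 95, 160], "delta_rot": [0, -14, 0]}
    - {"claw": 0.2, "linear": [-100, 130, 190], "delta_rot": [0, -20, 0]}
    - {"claw": 0.2, "linear": [-100, 160, 210], "delta_rot": [0, -20, 0]}
    - {"claw": 0.2, "linear": [-100, 160, 210], "delta_rot": [0, -20, 0]}
    - {"claw": 0.2, "linear": [-100, 160, 210], "delta_rot": [0, -20, 0]}

```text
time_s: 30.92
tcp_pos: [0.4907, 0.1336, 0.2515]
ee_rot: [-2.922, -1.046, -0.467]
force: [0.1, -0.2, -0.7]
gripper_width: 0.0512
gripper_force: 0.0
```

Run:
```python
import h; from h import *
s=sensors.read_state();print(s["tcp_pos"],s["time_s"],s["joint_vel"])
for n in("top","side"): cv2.imwrite(f"pics/{n}10.png",vision.grab_frame(n)[:,:,::-1])
h.CAP=60
T=cv2.imread("pics/top10.png");S=cv2.imread("pics/side10.png");S0=cv2.imread("pics/side0.png")
print("cover .056",ring(T,"top",(.631,-.204),.056,.0375,.006),"rim",ring(T,"top",(.631,-.204),.059,.044,.006),"knob",ring(T,"top",(.631,-.204),.091,.008,.008))
# content centroid in side: next now vs next at the start, reprojected at content height
def cen(im,c,n="side"):
    hsv=cv2.cvtColor(im,cv2.COLOR_BGR2HSV); u=proj(n,np.r_[c,.045])[0]; m=((hsv[...,0]<22)&(hsv[...,1]>70)).astype(np.uint8); k=np.zeros_like(m);cv2.circle(k,tuple(int(x) for x in u),15,1,-1);m&=k
    ys,xs=np.nonzero(m); return m.sum(),ray(n,(np.median(xs),ys.max()),.045)[:2],ray(n,(xs.min(),np.median(ys)),.045)[:2],ray(n,(xs.max(),np.median(ys)),.045)[:2]
print(cen(S0,(.659,.1125)));print(cen(S0,(.6445,-.0455)));print(cen(S,(.6445,-.0455)))
```

```text
[0.4907 0.1336 0.2515] 30.9167 [-0.0709  0.0378  0.0535 -0.1466  0.0317  0.1184]
cover .056 (array([ 0.636, -0.209]), 21.4) rim (array([ 0.63 , -0.204]), 29.6) knob (array([ 0.623, -0.196]), 20.7)
(np.uint64(177), array([0.6553, 0.1367]), array([0.6896, 0.1194]), array([0.6285, 0.1122]))
(np.uint64(170), array([ 0.6375, -0.0175]), array([ 0.6707, -0.0344]), array([ 0.6106, -0.0414]))
(np.uint64(152), array([ 0.6417, -0.0253]), array([ 0.6775, -0.0379]), array([ 0.6142, -0.0452]))
```

Run:
```python
from h import *
g0=cv2.cvtColor(cv2.imread("pics/top0.png"),cv2.COLOR_BGR2GRAY).astype(np.float32);g1=cv2.cvtColor(cv2.imread("pics/top10.png"),cv2.COLOR_BGR2GRAY).astype(np.float32)
def samp(g,P): u=proj("top",P).astype(np.float32); return cv2.remap(g,u[:,:1].copy(),u[:,1:].copy(),1).mean()
def best(g,c,p0,inner):
    t=np.linspace(.066,.080,15);w=np.linspace(-.005,.005,9);R=[]
    for ps in p0+np.arange(-.08,.081,.02):
      for dx in np.arange(-.006,.0061,.001):
        for dy in np.arange(-.006,.0061,.001):
          p=(c[0]+dx,c[1]+dy,ps)
          i=samp(g,loc(p,-t,0*t+.0045,.06))+samp(g,loc(p,-t,0*t-.0045,.06)); o=samp(g,loc(p,-t,0*t+.0095,.06))+samp(g,loc(p,-t,0*t-.0095,.06))
          e=abs(samp(g,loc(p,0*w-.0805,w,.06))-samp(g,loc(p,0*w-.0855,w,.06)))
          R.append((o-i+e,*p))
    R=np.array(sorted(R)[::-1][:8]); return R[0],R[:,1:].mean(0)
print("next@start",best(g0,(.660,.114),-.30,0)); print("done@start",best(g0,(.645,-.0455),-.08,0)); print("next@now",best(g1,(.646,-.0468),-.305,0))
```

```text
next@start (array([124.5625,   0.659 ,   0.12  ,  -0.24  ]), array([ 0.6583,  0.1186, -0.255 ]))
done@start (array([139.1609,   0.645 ,  -0.0405,  -0.16  ]), array([ 0.6455, -0.04  , -0.155 ]))
next@now (array([155.878 ,   0.644 ,  -0.0408,  -0.325 ]), array([ 0.643 , -0.0422, -0.3525]))
```

```bash
python3 -c "
from station import sign_off,sensors
print(sensors.read_state()['joint_vel']); print(sign_off())"
```

```text
[-0.03571551  0.01843629  0.01788683 -0.01153195  0.00329842  0.00594501]
the job is handed in; nothing more can be done
None
```

The job is handed in, and the hand-in call gave no verdict: by my measurements the examined dish is about 2–3 mm off the free mark and its cover is on the ledge. The other dish should be within about 3 mm of the middle mark by arm position, though shadow kept the cameras from confirming it.

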